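# Pulse the spice grinder with its bayonet lid

## Robot

A 7-joint arm with a two-finger parallel gripper is mounted at the origin on the work surface. World frame = base frame: x ahead of the robot, y to its left, z up, the work surface at z = 0. Lengths are in mm, angles in rad, forces in N, time in s.
With the tool pointing down it reaches from about 400 to 850 mm from the base axis. Payload 4.5 kg.
Tool frame: the origin (TCP) lies at the very end of the fingers, on their centre line; the grasp point (between the pads) lies 19 mm behind it; z points along the fingers, y is the line along which they close (so a half turn about z gives the same grasp; the last joint's range is limited). The gripper opens to 85 mm and grips with 20 to 120 N. Pads are 22 mm wide; open, the fingers measure 114 mm over their backs; the gripper's body (76 mm by 85 mm) begins 54 mm behind the grasp point. The pads swing forward as they close: fully open they stand 13 mm farther back than shut.
Start: joints at [-1.314, 0.689, -0.195, 1.565, 0.157, 0.902, -0.215], TCP at [138.079, 609.583, 205.717] pointing down, gripper open.
Joint ranges: [-3.01, 3.01], [-0.46, 2.08], [-1.47, 1.51], [0.13, 2.56], [-1, 4.14], [0.04, 2.09], [-2.66, 2.66]. Speed limits (rad/s): [2.57, 2.57, 3.14, 3.14, 3.14, 3.14, 3.14].

## Interface

Orientations are given as a unit quaternion [w, x, y, z].
In Python, from cell import * gives the robot as it stands.
- The arm moves only by the tool arm_command, never from a script. Its argument "deltas" is a list of rows, each an object of numbers: "wx", "wy", "wz": the turn, a rotation vector about the tool's x, y, z in rad; "tx", "ty", "tz": the shift along the tool's x, y, z in units of 40 mm (1.0 is 40 mm); "claw": the finger opening in mm, from 0 to 85.4. In form: [{"wx": .., "wy": .., "wz": .., "tx": .., "ty": .., "tz": .., "claw": ..}, ...]. A call has exactly 10 rows; each row is the pose to reach, as a shift and turn from the pose commanded when the call began, along the tool's axes at that moment; what a row does not reach only later rows make up. A row lasts 1/8 s, in which the tool goes at most 62.5 mm and 10.7 degrees, less where a joint would pass 70% of its speed; a pose out of reach is approached as far as the arm can. A call with a gripper value outside its range is refused whole. The fingers move at their own pace and stop on an object; "grip_force" is the grip in N (left out, the last holds). Time passes only in rows, so rows that repeat a pose let the fingers close, or fill a call up. It gives the time, the measured TCP pose, the force, the opening and the grip force at its end, in the units of the state.
- read_state(): the state, without advancing time (a new reading comes with each control period).
- get_image(name): name is "scene" or "side" or "wrist"; returns a dict with "image" (480x640x3 uint8, red, green, blue), "vertical_fov" (degrees; the focal length in pixels is half the picture's height over the tangent of half this angle, whatever the lens; pixels are square), "cx", "cy" (the principal point, pixels), "cam_to_world" (4x4, takes a point from camera to world coordinates); the wrist camera has in their place "hand_eye" (4x4, takes a point from camera to tool coordinates, whose origin is the TCP and whose axes are the flange's). Camera axes: x right, y up, looking along -z (the intrinsics and any distortion apply to the point x, -y, -z); pixel columns grow to the right and rows downward; lengths in mm; the calibration is good to about 2 mm. A picture is of the moment at which its call begins: read the wrist's pose just before it. There is no depth.
- hand_in(): hands the job in; it is judged then, once.
Trained networks look in the newest picture that a camera, given by its name, has taken for a name from the list of things; names that differ only in an ending like _2 or _b are one class to them, and where a whole thing is asked for, a point or a joint stands for the part that bears it (a point fixed in the world has none). Each returns a list of dicts, best first, with "confidence" (0 to 1); they miss things now and then, are a little off and sometimes report something else, mostly with a low value. They report only what shows in the picture. A call takes as long as a camera call. They do not tell look-alikes from the thing itself.
- look_for(query, camera): "at" ([x, y, z] in mm, in world coordinates, good to about 4 mm: the middle of the surface that is visible of it).
The state is a dict: "time": time; "joint_pos": joint angles; "dq": joint speeds; "joint_efforts": joint torques, N m; "eef_pos": TCP position; "ee_rot": TCP orientation; "force": force on the tool from outside, world axes, zero at the start; "moment": the same for the moment, N m; "finger_gap": finger opening in mm; "finger_force": force on a finger pad.
Only numpy, scipy, OpenCV 4.12 (cv2) and the standard library are available. Lean on these libraries where they do the work, as an engineer would, in place of code of your own. Each camera call takes 0.05 s, during which the arm holds its last target. There are 200 camera calls.

## Task

Lift the steel can off the grinder by its arched handle and set it down upright, not dropping it, in the middle of the rubber pad. Then push the bayonet lid home into the grinder's mouth and twist it clockwise against its spring to half-way, pointer at the middle mark, never on to the lock click. Finish still gripping the lid and holding it at half-way; leave the jar, bowl and cutlery beaker alone.

Things in the scene. Friction and masses are not known exactly. Their poses are not given: they have to be found in the camera images.
- grinder_mouth (a point): Centre of the mouth of the fixed round white grinder with a steel mouth (116 mm across at the top), at rim height, 105 mm above the table. z up; x axis through the two opposite entry notches (either way round is the same). Inward flange 7 mm thick, 71 mm bore, cut away at the notches: each 24 mm wide, reaching out to 88 mm across. Free depth inside 55 mm.
- grinder: The grinder itself, origin under its centre, axes as grinder_mouth. Three short black marks on the rim, seen from the centre at +40 degrees from the x axis (start), -1 degree (half-way) and -42 degrees (lock), anticlockwise from above being positive.
- pulse_ring (a joint): Spring ring in the grinder, moved only by the lid's lugs; black pointer at the rim. Rad, 0 at rest (start mark), grows clockwise from above: 0.71 at the middle mark (half-way, hold here), 1.43 at the lock mark; may click from 1.25 on. Resists with 0.05 N m + 0.13 N m per rad and turns the lid back if let go. A lid put in centred turns about 9 degrees freely, then carries the ring with it.
- lid_grip (a point): Middle of the grip bar of the loose black lid, 52 mm above its underside. z up; the bar is 66 mm long along x, 18 mm wide (y), from 30 to 64 mm above the underside, on a disc 94 mm across. Half a turn gives the same lid. Seated, the disc lies on the grinder's rim and this point is 30 mm above grinder_mouth.
- lid: The bayonet lid, origin at the centre of its underside; 0.1 to 0.25 kg, stands on the table plug down. Plug 66 mm across with chamfered foot, 0 to 22 mm up; cover disc 22 to 30 mm up; two opposite lugs under the ends of the grip bar, along x, 14 mm wide, 4 to 12 mm up, 82 mm across their ends.
- can_handle (a point): Middle of the can's arched handle, 128 mm above the can's foot: round steel bar, 10 mm thick, straight for 60 mm along the can's y axis. z up.
- can_foot (a point): Centre of the can's underside, 128 mm under the middle of the handle.
- can: Open stainless can, 92 mm across, 85 mm high, 0.3 to 0.6 kg, loose; stands on the grinder's rim at the start. Origin at the centre of its underside, z up.
- pad_top (a point): Centre of the top of the fixed black rubber pad, 150 x 150 mm, 5 mm thick, on the table to the left or right of the grinder; the lid stands on the other side. z up.
- jar: Bystander: closed spice jar, 54 mm across, 85 mm high; origin at the centre of its underside.
- bowl: Bystander: white bowl, 100 mm across, 45 mm high; origin at the centre of its underside.
- beaker: Bystander: grey plastic beaker holding cutlery, 74 mm across, 150 mm high with the cutlery; origin at the centre of its underside.
Mind the look-alikes: they are no part of the job. What is shaped like the lid but red is not meant.

How it is judged (in metres and radians):
On the way, in this order (a step that is already met when the one before it is completed fails the run):
1. the can is lifted by the fingers clear of the grinder (z of can_foot in the frame of grinder_mouth above 0.02 m and contact force between the fingers and can above 0.5 N and angle between can_foot's own z axis and vertical below 0.35 rad), for 0.1 s.
2. the can stands upright on the pad, let go (horizontal distance between can_foot and pad_top below 0.045 m and z of can_foot in the frame of pad_top between -0.004 and 0.006 m and angle between can_foot's own z axis and vertical below 0.1 rad and contact force between the fingers and can below 0.1 N), for 0.2 s.
3. the lid is seated in the grinder's mouth (horizontal distance between lid_grip and grinder_mouth below 0.005 m and z of lid_grip in the frame of grinder_mouth below 0.034 m and angle between lid_grip's own z axis and vertical below 0.08 rad), for 0.1 s.
4. the lid has turned the ring to the half-way position (all of step 3 and value of joint pulse_ring above 0.52 rad), for 0.1 s.
At the end, for the whole second after the job is handed in: Through the last second: fingers grip the lid (over 1 N); lid seated within 5 mm of the mouth axis, grip point under 34 mm above the rim, tilt under 0.08 rad; ring still, between 0.52 and 0.90 rad; can at rest, untouched, upright (0.1 rad), within 45 mm of the pad centre (all of step 2 and all of step 4 and value of joint pulse_ring below 0.9 rad and velocity of joint pulse_ring between -0.15 and 0.15 rad/s and contact force between the fingers and lid above 1 N and linear speed of can below 0.03 m/s); the arm keeps its last pose, push and grip.
It fails at once if the lid is turned on to the lock click (ring past 1.25 rad) (value of joint pulse_ring above 1.25 rad).
It fails at once if the can is dropped (falls free faster than 0.45 m/s, a drop of about 10 mm) (linear speed of can above 0.45 m/s and contact force between the fingers and can below 0.05 N).
It fails at once if the can is tipped by more than 0.7 rad (angle between can_foot's own z axis and vertical above 0.7 rad).
It fails at once if the jar, bowl or beaker is moved by more than 30 mm or tipped over (distance of any of jar, bowl, beaker from where it was at the start of the episode above 0.03 m or angle between any of jar, bowl, beaker's own z axis and vertical above 0.5 rad).
It also fails if it takes over 66 s, if anything falls off the work surface, if the arm or the gripper's body presses on something with over 40 N, if the wrist force passes 120 N, or if a joint passes its speed limit or range.

## Working session

There is one attempt and no reset: what is moved stays moved. The work goes in short steps, Python scripts to look and compute and a tool call to move; the robot and the scene stay as the last step left them, time stands still between calls to the robot, and variables do not carry over. Pictures are saved under pics/ and viewed, at most 10 in all, crops included, and the job is handed in when it is done.

Besides the shell and the picture viewer there is one more tool, called after ">>>" as name(argument=value, ...) on one line, values as JSON. arm_command: Moves the arm, as the interface text tells. Its arguments: {"type":"object","properties":{"deltas":{"type":"array","items":{"type":"object","properties":{"wx":{"type":"number"},"wy":{"type":"number"},"wz":{"type":"number"},"tx":{"type":"number"},"ty":{"type":"number"},"tz":{"type":"number"},"claw":{"type":"number"}}}},"grip_force":{"type":"number"}},"required":["deltas"]}

```bash
mkdir -p pics; ls; python3 - <<'E'
from cell import *
import cv2,numpy as np
s=read_state();print({k:np.round(s[k],3).tolist() for k in s})
a=get_image("scene");b=get_image("side")
for n,i in(("scene",a),("side",b)):
    cv2.imwrite(f"pics/{n}0.png",i["image"][...,::-1]);print(n,i["vertical_fov"],i["cx"],i["cy"],np.round(i["cam_to_world"],3).tolist(),[k for k in i])
    for q in["grinder","lid","can","can_handle","lid_grip","pad_top","jar","bowl","beaker","pulse_ring"]:
        print(q,[(np.round(r["at"]).tolist(),round(r["confidence"],2)) for r in look_for(q,n)][:3])
E
```

```text
pics
{'time': 0.0, 'joint_pos': [-1.314, 0.69, -0.195, 1.566, 0.157, 0.903, -0.215], 'dq': [0.001, 0.0, 0.001, 0.001, -0.0, 0.001, 0.002], 'joint_efforts': [-0.0, -53.96, -1.267, -15.854, 0.009, 0.009, 0.0], 'eef_pos': [137.994, 608.849, 204.869], 'ee_rot': [-0.0, 0.111, 0.994, -0.001], 'force': [0.702, 0.542, -0.22], 'moment': [0.016, -0.023, -0.019], 'finger_force': 0.0, 'finger_gap': 85.482}
scene 50.804350112414745 308.0335585646965 237.25800424363845 [[-0.572, -0.551, 0.607, 1254.265], [0.82, -0.379, 0.429, 456.435], [-0.006, 0.744, 0.669, 884.976], [0.0, 0.0, 0.0, 1.0]] ['image', 'vertical_fov', 'cx', 'cy', 'cam_to_world']
grinder [([641.0, 19.0, 55.0], 0.92)]
lid [([541.0, -373.0, 29.0], 0.93), ([539.0, -231.0, 31.0], 0.91), ([781.0, 180.0, 63.0], 0.35)]
can [([612.0, -5.0, 157.0], 0.94), ([538.0, -234.0, 32.0], 0.34)]
can_handle [([608.0, -5.0, 160.0], 0.8)]
lid_grip [([535.0, -230.0, 30.0], 0.8), ([543.0, -376.0, 30.0], 0.69)]
pad_top [([493.0, 289.0, 2.0], 0.78)]
jar [([782.0, 181.0, 64.0], 0.86), ([709.0, 326.0, 77.0], 0.16)]
bowl [([770.0, -153.0, 28.0], 0.56)]
beaker [([709.0, 328.0, 71.0], 0.84)]
pulse_ring []
side 57.82249962184938 323.57275646213634 243.3070464899036 [[0.994, 0.04, -0.101, 519.132], [-0.106, 0.558, -0.823, -697.94], [0.024, 0.829, 0.559, 612.023], [0.0, 0.0, 0.0, 1.0]] ['image', 'vertical_fov', 'cx', 'cy', 'cam_to_world']
grinder [([588.0, -63.0, 62.0], 0.63)]
lid [([529.0, -253.0, 32.0], 0.9), ([530.0, -385.0, 30.0], 0.56)]
can [([597.0, -35.0, 164.0], 0.87)]
can_handle [([593.0, -38.0, 163.0], 0.86)]
lid_grip [([524.0, -252.0, 33.0], 0.7), ([530.0, -384.0, 30.0], 0.66)]
pad_top [([492.0, 278.0, 10.0], 0.64)]
jar [([760.0, 151.0, 52.0], 0.67)]
bowl [([788.0, -132.0, 32.0], 0.62)]
beaker [([703.0, 295.0, 79.0], 0.92), ([589.0, -65.0, 57.0], 0.44)]
pulse_ring []
```

View pics/scene0.png

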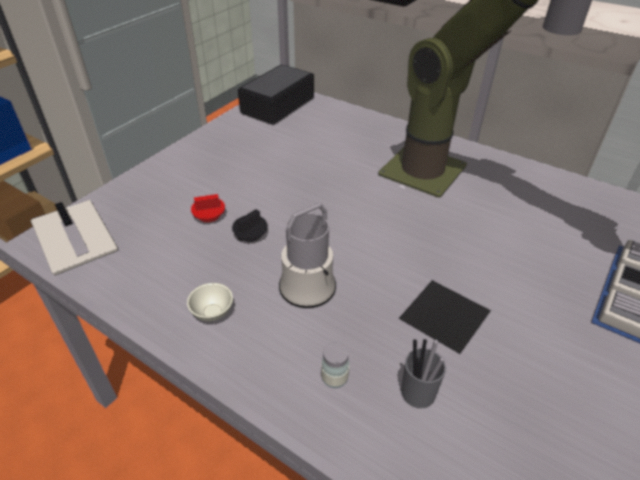

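View pics/side0.png

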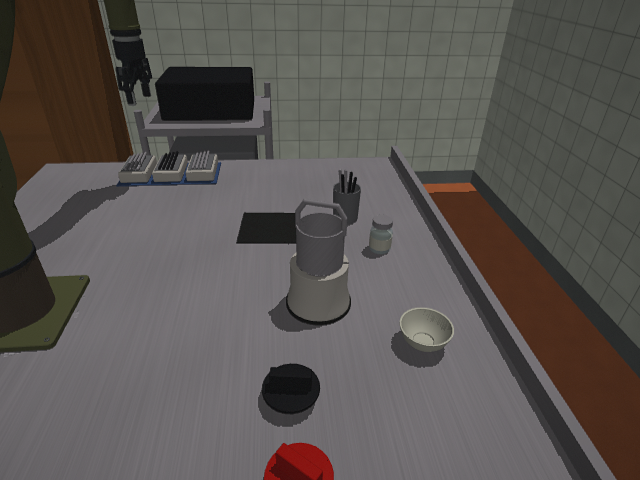

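Black lid is at scene (250,226) / side (291,388). The look-alike is the red lid at scene (208,208) / side (299,465), so I choose the black one. The can is at scene (308,240), the pad at (445,315), the jar at (335,366), the bowl at (211,303) and the beaker at (422,380). I'll check with one close crop.

```bash
cat > h.py <<'E'
from cell import *
import cv2,numpy as np
from scipy.spatial.transform import Rotation as Rn
def cam(i,s=None):
    f=240/np.tan(np.radians(i["vertical_fov"]/2))
    if "hand_eye" in i:
        T=np.eye(4);q=s["ee_rot"];T[:3,:3]=Rn.from_quat([q[1],q[2],q[3],q[0]]).as_matrix();T[:3,3]=s["eef_pos"];T=T@np.array(i["hand_eye"])
    else: T=np.array(i["cam_to_world"])
    return f,i["cx"],i["cy"],T
def at_z(c,u,v,z):
    f,cx,cy,T=c;d=T[:3,:3]@np.array([(u-cx)/f,-(v-cy)/f,-1]);o=T[:3,3];return o+d*(z-o[2])/d[2]
def proj(c,p):
    f,cx,cy,T=c;q=T[:3,:3].T@(np.array(p)-T[:3,3]);return cx-f*q[0]/q[2],cy+f*q[1]/q[2]
def delta(target,yaw_y,s=None):
    """shift (units) & turn for tool pointing down at target, closing axis along yaw_y (rad, world)"""
    s=s or read_state();q=s["ee_rot"];R=Rn.from_quat([q[1],q[2],q[3],q[0]])
    t=R.inv().apply(np.array(target)-s["eef_pos"])/40
    out=[]
    for k in(0,np.pi):
        y=np.array([np.cos(yaw_y+k),np.sin(yaw_y+k),0]);z=np.array([0,0,-1.]);x=np.cross(y,z)
        out.append((R.inv()*Rn.from_matrix(np.c_[x,y,z])).as_rotvec())
    w=min(out,key=np.linalg.norm);return np.round(t,3),np.round(w,3),[np.round(o[2],3) for o in out]
E
python3 - <<'E'
from h import *
a=cv2.imread("pics/scene0.png");b=cv2.imread("pics/side0.png")
A=cv2.resize(a[190:310,240:360],(400,400),interpolation=2);B=cv2.resize(b[190:270,280:360],(400,400),interpolation=2)
cv2.imwrite("pics/crop.png",np.hstack([A,B]))
E
```

```text
(no output)
```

View pics/crop.png

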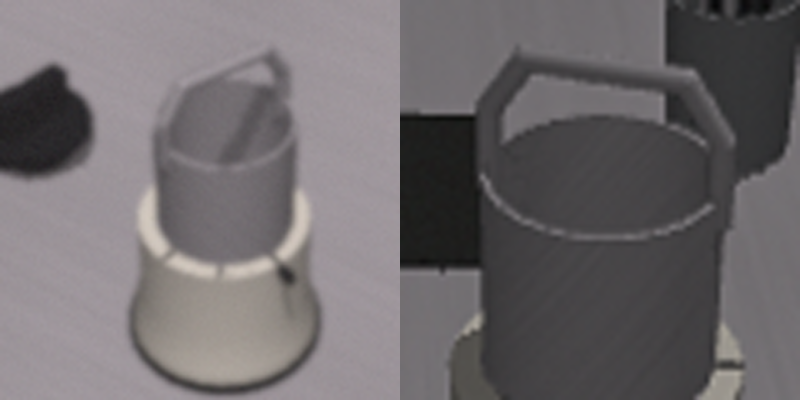

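```bash
python3 - <<'E'
from h import *
a=get_image("scene");b=get_image("side");ca,cb=cam(a),cam(b)
for n,c,P in(("sc",ca,[(294,215.5),(321.9,205.6)]),("si",cb,[(304,202),(338,206)])):
    p=[at_z(c,*x,233) for x in P];print(n,np.round(p,1),np.round((p[0]+p[1])/2,1),np.degrees(np.arctan2(*(p[1]-p[0])[1::-1])))
print([np.round(at_z(ca,*p,105),1) for p in[(290.4,266.5),(306,271),(323.1,268.6)]])
print("mark side",at_z(cb,(728-400)/5+280,365/5+190,105))
# pad corners
print("pad",[np.round(at_z(ca,*p,5),1) for p in[(401,315),(435,283),(489,313),(459,348)]])
print(delta([605,-12,300],0.1))
E
```

```text
sc [[623.9 -23.2 233. ]
 [565.1   5.5 233. ]] [594.5  -8.9 233. ] 153.99036751146775
si [[566.3  -4.  233. ]
 [626.  -22.7 233. ]] [596.1 -13.3 233. ] -17.374896156149454
[array([645.1, -21.4, 105. ]), array([637. ,  14.3, 105. ]), array([610.2,  40.6, 105. ])]
mark side [646.44844676 -22.91259375 105.        ]
pad [array([549.5, 209.6,   5. ]), array([417.4, 231.2,   5. ]), array([433.3, 367.9,   5. ]), array([559.8, 349.7,   5. ])]
(array([-14.818, -12.575,  -2.358]), array([ 0.   , -0.   ,  1.248]), [np.float64(1.248), np.float64(-1.894)])
```

```bash
python3 - <<'E'
from h import *
print(delta([596,-11,320],np.radians(69)))
E
```

```text
(array([-14.593, -12.601,  -2.858]), array([0.   , 0.   , 0.144]), [np.float64(0.144), np.float64(-2.998)])
```

>>> arm_command(deltas=[{"tx":-0.6,"ty":-0.5,"tz":-0.5,"claw":50},{"tx":-1.6,"ty":-1.4,"tz":-1.0,"claw":50},{"tx":-2.6,"ty":-2.3,"tz":-1.5,"claw":50},{"tx":-3.6,"ty":-3.2,"tz":-2.0,"claw":50},{"tx":-4.6,"ty":-4.1,"tz":-2.5,"wz":0.05,"claw":50},{"tx":-5.7,"ty":-5.0,"tz":-2.86,"wz":0.1,"claw":50},{"tx":-6.8,"ty":-5.9,"tz":-2.86,"wz":0.14,"claw":50},{"tx":-7.9,"ty":-6.8,"tz":-2.86,"wz":0.14,"claw":50},{"tx":-9.0,"ty":-7.7,"tz":-2.86,"wz":0.14,"claw":50},{"tx":-10.0,"ty":-8.6,"tz":-2.86,"wz":0.14,"claw":50}])

```text
validation failed for argument at $.de...
```

```bash
python3 - <<'E'
from h import *
print(delta([596,-11,320],np.radians(69)))
E
```

```text
(array([-14.593, -12.601,  -2.858]), array([0.   , 0.   , 0.144]), [np.float64(0.144), np.float64(-2.998)])
```

>>> arm_command(deltas=[{"wx":0,"wy":0,"wz":0,"tx":-0.6,"ty":-0.5,"tz":-0.5,"claw":50},{"wx":0,"wy":0,"wz":0,"tx":-1.6,"ty":-1.4,"tz":-1.0,"claw":50},{"wx":0,"wy":0,"wz":0,"tx":-2.6,"ty":-2.3,"tz":-1.5,"claw":50},{"wx":0,"wy":0,"wz":0,"tx":-3.6,"ty":-3.2,"tz":-2.0,"claw":50},{"wx":0,"wy":0,"tx":-4.6,"ty":-4.1,"tz":-2.5,"wz":0.05,"claw":50},{"wx":0,"wy":0,"tx":-5.7,"ty":-5.0,"tz":-2.86,"wz":0.1,"claw":50},{"wx":0,"wy":0,"tx":-6.8,"ty":-5.9,"tz":-2.86,"wz":0.14,"claw":50},{"wx":0,"wy":0,"tx":-7.9,"ty":-6.8,"tz":-2.86,"wz":0.14,"claw":50},{"wx":0,"wy":0,"tx":-9.0,"ty":-7.7,"tz":-2.86,"wz":0.14,"claw":50},{"wx":0,"wy":0,"tx":-10.0,"ty":-8.6,"tz":-2.86,"wz":0.14,"claw":50}])

```text
time: 2.45
eef_pos: [453.4, 184.1, 320.3]
ee_rot: [0.0, 0.181, 0.984, 0.0]
force: [0.4, 0.8, -0.4]
finger_gap: 49.9
finger_force: 0.0
```

```bash
python3 - <<'E'
from h import *
print(delta([596,-11,320],np.radians(69)))
E
```

```text
(array([-5.065, -3.293,  0.01 ]), array([0.001, 0.001, 0.003]), [np.float64(0.003), np.float64(-3.138)])
```

>>> arm_command(deltas=[{"wx":0,"wy":0,"wz":0,"tx":-0.8,"ty":-0.5,"tz":0,"claw":50},{"wx":0,"wy":0,"wz":0,"tx":-1.7,"ty":-1.1,"tz":0,"claw":50},{"wx":0,"wy":0,"wz":0,"tx":-2.6,"ty":-1.7,"tz":0,"claw":50},{"wx":0,"wy":0,"wz":0,"tx":-3.5,"ty":-2.3,"tz":0,"claw":50},{"wx":0,"wy":0,"wz":0,"tx":-4.3,"ty":-2.8,"tz":0,"claw":50},{"wx":0,"wy":0,"wz":0,"tx":-4.8,"ty":-3.1,"tz":0,"claw":50},{"wx":0,"wy":0,"wz":0,"tx":-5.06,"ty":-3.29,"tz":0,"claw":50},{"wx":0,"wy":0,"wz":0,"tx":-5.06,"ty":-3.29,"tz":0,"claw":50},{"wx":0,"wy":0,"wz":0,"tx":-5.06,"ty":-3.29,"tz":0,"claw":50},{"wx":0,"wy":0,"wz":0,"tx":-5.06,"ty":-3.29,"tz":0,"claw":50}])

```text
time: 3.7
eef_pos: [594.3, -7.9, 320.3]
ee_rot: [-0.0, 0.179, 0.984, 0.0]
force: [-0.5, 0.1, 0.4]
finger_gap: 49.8
finger_force: 0.0
```

```bash
python3 - <<'E'
from h import *
s=read_state();i=get_image("wrist");c=cam(i,s)
cv2.imwrite("pics/w1.png",i["image"][...,::-1]);print(s["eef_pos"],np.round(c[3],2).tolist(),proj(c,[596,-11,233]))
print(look_for("can_handle","wrist"))
E
```

```text
[594.28697766  -7.90316181 320.25576582] [[0.35, -0.89, -0.28, 522.92], [0.94, 0.34, 0.1, 18.15], [0.0, -0.3, 0.95, 488.55], [0.0, 0.0, 0.0, 1.0]] (np.float64(321.79010240218975), np.float64(233.35833757425783))
[{'at': [598.5, -15.0, 146.0], 'confidence': 0.8}]
```

View pics/w1.png

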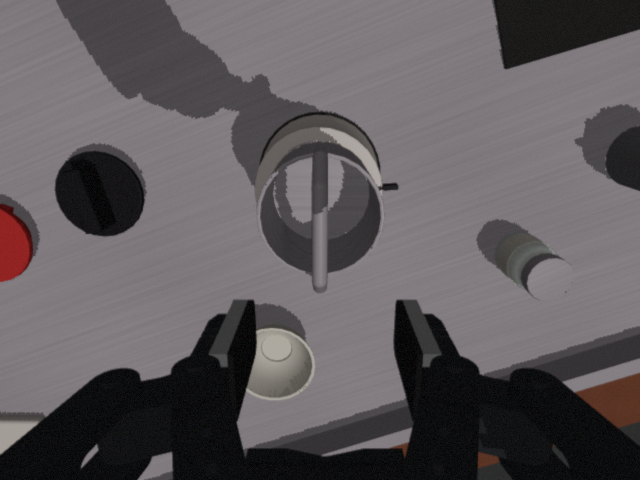

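Wrist view: handle bar runs vertically at u≈320 from about v=152 to 290, can rim ellipse centre is about (321,212), and the black lid is at (98,193) with its bar from (80,165) to (108,225). The pointer is at (390,187).

```bash
python3 - <<'E'
from h import *
s=read_state();i=get_image("wrist");c=cam(i,s)
rc=at_z(c,321,212,190);print("rim",rc)
for p in[(258,212),(384,212),(321,152),(321,273)]:print(at_z(c,*p,190))
a=at_z(c,319.5,285,233);b=at_z(c,320,215,233);print(a,b,np.degrees(np.arctan2(*(a-b)[1::-1])))
print("lid",at_z(c,98,193,30),[at_z(c,*p,64) for p in[(80,165),(108,225)]])
h=[597,-12,217]
print(delta(h,np.radians(69),s))
E
```

```text
rim [593.41770497 -11.25695979 190.        ]
[577.5927078  -53.19378527 190.        ]
[609.24640307  30.68967329 190.        ]
[553.98521345   3.72890065 190.        ]
[637.13043731 -27.86947604 190.        ]
[628.12806211 -25.14218064 233.        ] [584.83537896  -8.31115041 233.        ] -21.244742119616124
lid [ 526.52360828 -244.23049386   30.        ] [array([ 495.5332369 , -227.34985183,   64.        ]), array([ 559.10796546, -231.85220152,   64.        ])]
(array([-0.092, -0.064,  2.581]), array([ 0.   , -0.   ,  0.005]), [np.float64(0.005), np.float64(-3.137)])
```

>>> arm_command(deltas=[{"wx":0,"wy":0,"wz":0,"tx":-0.07,"ty":-0.08,"tz":0.3,"claw":50},{"wx":0,"wy":0,"wz":0,"tx":-0.07,"ty":-0.08,"tz":0.8,"claw":50},{"wx":0,"wy":0,"wz":0,"tx":-0.07,"ty":-0.08,"tz":1.3,"claw":50},{"wx":0,"wy":0,"wz":0,"tx":-0.07,"ty":-0.08,"tz":1.8,"claw":50},{"wx":0,"wy":0,"wz":0,"tx":-0.07,"ty":-0.08,"tz":2.2,"claw":50},{"wx":0,"wy":0,"wz":0,"tx":-0.07,"ty":-0.08,"tz":2.5,"claw":50},{"wx":0,"wy":0,"wz":0,"tx":-0.07,"ty":-0.08,"tz":2.63,"claw":50},{"wx":0,"wy":0,"wz":0,"tx":-0.07,"ty":-0.08,"tz":2.63,"claw":50},{"wx":0,"wy":0,"wz":0,"tx":-0.07,"ty":-0.08,"tz":2.63,"claw":30},{"wx":0,"wy":0,"wz":0,"tx":-0.07,"ty":-0.08,"tz":2.63,"claw":20}], grip_force=60)

```text
time: 5.1
eef_pos: [596.6, -13.1, 215.4]
ee_rot: [0.001, 0.18, 0.984, 0.0]
force: [-0.5, -0.3, 0.1]
finger_gap: 20.0
finger_force: 0.0
```

>>> arm_command(deltas=[{"wx":0,"wy":0,"wz":0,"tx":0,"ty":0,"tz":0,"claw":15},{"wx":0,"wy":0,"wz":0,"tx":0,"ty":0,"tz":0,"claw":10},{"wx":0,"wy":0,"wz":0,"tx":0,"ty":0,"tz":0,"claw":5},{"wx":0,"wy":0,"wz":0,"tx":0,"ty":0,"tz":0,"claw":0},{"wx":0,"wy":0,"wz":0,"tx":0,"ty":0,"tz":0,"claw":0},{"wx":0,"wy":0,"wz":0,"tx":0,"ty":0,"tz":0,"claw":0},{"wx":0,"wy":0,"wz":0,"tx":0,"ty":0,"tz":0,"claw":0},{"wx":0,"wy":0,"wz":0,"tx":0,"ty":0,"tz":0,"claw":0},{"wx":0,"wy":0,"wz":0,"tx":0,"ty":0,"tz":0,"claw":0},{"wx":0,"wy":0,"wz":0,"tx":0,"ty":0,"tz":0,"claw":0}])

```text
time: 6.35
eef_pos: [596.2, -13.1, 214.9]
ee_rot: [-0.0, 0.18, 0.984, 0.0]
force: [-1.0, -1.4, 0.2]
finger_gap: -0.2
finger_force: 0.0
```

```bash
python3 - <<'E'
from h import *
s=read_state();i=get_image("wrist");j=get_image("side");k=get_image("scene")
b=j["image"][130:290,240:400];a=k["image"][140:300,220:380]
I=np.hstack([cv2.resize(x,(400,400)) for x in(a,b)]);cv2.imwrite("pics/c2.png",I[...,::-1])
for n,q in(("side",j),("scene",k)):print(n,[proj(cam(q),p) for p in(s["eef_pos"],[596,-12.5,233])])
E
```

```text
side [(np.float64(320.71770708093663), np.float64(212.6783842110202)), (np.float64(320.77233797137444), np.float64(203.76983893366537))]
scene [(np.float64(306.0017199176912), np.float64(216.98844214738753)), (np.float64(306.237051679593), np.float64(210.24087502491477))]
```

View pics/c2.png

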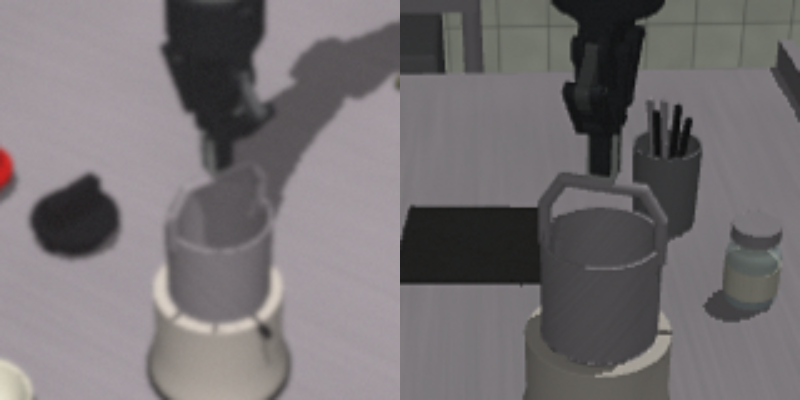

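Gripper closed on nothing. In the scene crop the tips end near (308,206) and in the side crop near (321,201), just above the bar, so they are higher than the reported TCP suggests. I'll triangulate the tips and the bar.

```bash
python3 - <<'E'
from h import *
s=read_state();i=get_image("wrist");j=get_image("side");k=get_image("scene");ca,cb=cam(k),cam(j);cw=cam(i,s)
def tri(obs):
    A=[];B=[]
    for c,(u,v) in obs:
        o=c[3][:3,3];d=at_z(c,u,v,0)-o;d/=np.linalg.norm(d);P=np.eye(3)-np.outer(d,d);A.append(P);B.append(P@o)
    x,r,_,_=np.linalg.lstsq(np.vstack(A),np.hstack(B),rcond=None);return np.round(x,1),r
print("tip",tri([(ca,(308,206)),(cb,(321.2,201.2))]))
print("bar ends 0",tri([(ca,(294,215.5)),(cb,(338,206))]),tri([(ca,(321.9,205.6)),(cb,(304,202))]))
print("bar end now",tri([(ca,(220+174/2.5,140+195/2.5)),(cb,(240+240/2.5,130+188/2.5))]),tri([(ca,(220+262/2.5,140+170/2.5)),(cb,(240+165/2.5,130+177/2.5))]))
print(s["eef_pos"],proj(cw,s["eef_pos"]))
cv2.imwrite("pics/w2.png",i["image"][...,::-1])
E
```

```text
tip (array([594.2, -12.2, 240.3]), array([19.84480367]))
bar ends 0 (array([625.4, -22.8, 233.6]), array([1.01226658])) (array([565.2,   3.7, 230.4]), array([9.04785857]))
bar end now (array([627.1, -26.1, 232.4]), array([76.9991864])) (array([568.5,  12.2, 229. ]), array([21.75472918]))
[596.20709529 -13.13657617 214.87728866] (np.float64(326.0799249438841), np.float64(287.8107603399766))
```

View pics/w2.png

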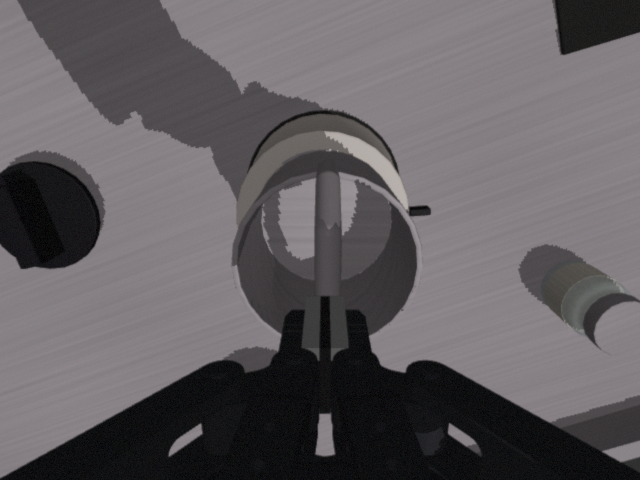

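Tips sit on top of the bar, so the real tip is about 20–25 mm above the reported TCP. I'll open, go 22 mm lower (still above the can rim either way) and close again.

>>> arm_command(deltas=[{"wx":0,"wy":0,"wz":0,"tx":0,"ty":0,"tz":-0.1,"claw":40},{"wx":0,"wy":0,"wz":0,"tx":0,"ty":0,"tz":-0.1,"claw":40},{"wx":0,"wy":0,"wz":0,"tx":0,"ty":0,"tz":-0.1,"claw":40},{"wx":0,"wy":0,"wz":0,"tx":0,"ty":0,"tz":-0.1,"claw":40},{"wx":0,"wy":0,"wz":0,"tx":0,"ty":0,"tz":0.0,"claw":40},{"wx":0,"wy":0,"wz":0,"tx":0,"ty":0,"tz":0.15,"claw":40},{"wx":0,"wy":0,"wz":0,"tx":0,"ty":0,"tz":0.3,"claw":40},{"wx":0,"wy":0,"wz":0,"tx":0,"ty":0,"tz":0.45,"claw":40},{"wx":0,"wy":0,"wz":0,"tx":0,"ty":0,"tz":0.55,"claw":40},{"wx":0,"wy":0,"wz":0,"tx":0,"ty":0,"tz":0.55,"claw":40}])

```text
time: 7.9
eef_pos: [595.9, -13.2, 192.4]
ee_rot: [-0.0, 0.18, 0.984, -0.0]
force: [-0.6, -0.2, -0.1]
finger_gap: 40.0
finger_force: 0.0
```

>>> arm_command(deltas=[{"wx":0,"wy":0,"wz":0,"tx":0,"ty":0,"tz":0,"claw":25},{"wx":0,"wy":0,"wz":0,"tx":0,"ty":0,"tz":0,"claw":18},{"wx":0,"wy":0,"wz":0,"tx":0,"ty":0,"tz":0,"claw":14},{"wx":0,"wy":0,"wz":0,"tx":0,"ty":0,"tz":0,"claw":10},{"wx":0,"wy":0,"wz":0,"tx":0,"ty":0,"tz":0,"claw":6},{"wx":0,"wy":0,"wz":0,"tx":0,"ty":0,"tz":0,"claw":0},{"wx":0,"wy":0,"wz":0,"tx":0,"ty":0,"tz":0,"claw":0},{"wx":0,"wy":0,"wz":0,"tx":0,"ty":0,"tz":0,"claw":0},{"wx":0,"wy":0,"wz":0,"tx":0,"ty":0,"tz":0,"claw":0},{"wx":0,"wy":0,"wz":0,"tx":0,"ty":0,"tz":0,"claw":0}])

```text
time: 9.15
eef_pos: [596.6, -12.8, 193.2]
ee_rot: [0.0, 0.18, 0.984, 0.0]
force: [0.4, 3.9, 4.7]
finger_gap: 7.6
finger_force: 59.0
```

Gap 7.6 mm on a 10 mm bar with an upward push on the tool means the tips pinch only the upper half. I'll go 18 mm lower; the fingers stay inside the can's opening.

>>> arm_command(deltas=[{"wx":0,"wy":0,"wz":0,"tx":0,"ty":0,"tz":0,"claw":40},{"wx":0,"wy":0,"wz":0,"tx":0,"ty":0,"tz":0,"claw":40},{"wx":0,"wy":0,"wz":0,"tx":0,"ty":0,"tz":0,"claw":40},{"wx":0,"wy":0,"wz":0,"tx":0,"ty":0,"tz":0,"claw":40},{"wx":0,"wy":0,"wz":0,"tx":0,"ty":0,"tz":0.1,"claw":40},{"wx":0,"wy":0,"wz":0,"tx":0,"ty":0,"tz":0.2,"claw":40},{"wx":0,"wy":0,"wz":0,"tx":0,"ty":0,"tz":0.3,"claw":40},{"wx":0,"wy":0,"wz":0,"tx":0,"ty":0,"tz":0.4,"claw":40},{"wx":0,"wy":0,"wz":0,"tx":0,"ty":0,"tz":0.45,"claw":40},{"wx":0,"wy":0,"wz":0,"tx":0,"ty":0,"tz":0.45,"claw":40}])

```text
time: 10.4
eef_pos: [596.1, -13.1, 174.7]
ee_rot: [-0.0, 0.18, 0.984, 0.0]
force: [-0.0, -0.4, 0.3]
finger_gap: 39.6
finger_force: 0.0
```

```bash
python3 - <<'E'
from h import *
s=read_state();i=get_image("wrist");j=get_image("side");k=get_image("scene")
print(s["force"],s["eef_pos"],proj(cam(i,s),[596,-12,233]))
b=j["image"][170:250,280:360];a=k["image"][170:250,265:345];w=i["image"][120:420,170:470]
I=np.hstack([cv2.resize(x,(266,266),interpolation=cv2.INTER_CUBIC) for x in(a,b,w)]);cv2.imwrite("pics/c3.png",I[...,::-1])
E
```

```text
[-0.02640058 -0.40254277  0.31502279] [596.09301086 -13.12139772 174.67889085] (np.float64(330.21171622929336), np.float64(368.2143091021402))
```

View pics/c3.png

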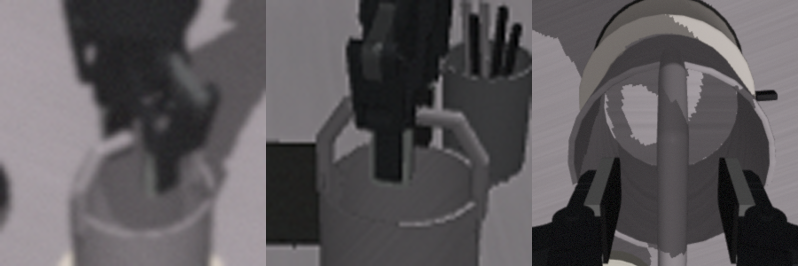

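Fingers now straddle the bar and the tips are well below it. Closing.

>>> arm_command(deltas=[{"wx":0,"wy":0,"wz":0,"tx":0,"ty":0,"tz":0,"claw":25},{"wx":0,"wy":0,"wz":0,"tx":0,"ty":0,"tz":0,"claw":18},{"wx":0,"wy":0,"wz":0,"tx":0,"ty":0,"tz":0,"claw":14},{"wx":0,"wy":0,"wz":0,"tx":0,"ty":0,"tz":0,"claw":10},{"wx":0,"wy":0,"wz":0,"tx":0,"ty":0,"tz":0,"claw":6},{"wx":0,"wy":0,"wz":0,"tx":0,"ty":0,"tz":0,"claw":0},{"wx":0,"wy":0,"wz":0,"tx":0,"ty":0,"tz":0,"claw":0},{"wx":0,"wy":0,"wz":0,"tx":0,"ty":0,"tz":0,"claw":0},{"wx":0,"wy":0,"wz":0,"tx":0,"ty":0,"tz":0,"claw":0},{"wx":0,"wy":0,"wz":0,"tx":0,"ty":0,"tz":0,"claw":0}], grip_force=70)

```text
time: 11.8
eef_pos: [596.4, -12.9, 175.1]
ee_rot: [0.0, 0.18, 0.984, 0.0]
force: [1.1, 3.9, 2.4]
finger_gap: 8.0
finger_force: 68.2
```

```bash
python3 - <<'E'
from h import *
s=read_state();print(s["eef_pos"],s["force"],s["finger_gap"],s["finger_force"]);print(delta([492,289,s["eef_pos"][2]+80],np.radians(69)))
E
```

```text
[596.42736572 -12.88782556 175.06945236] [1.0926189  3.88514003 2.40771184] 7.99376834076042 68.19567918777466
(array([ 5.117,  6.131, -1.999]), array([0.001, 0.   , 0.004]), [np.float64(0.004), np.float64(-3.138)])
```

>>> arm_command(deltas=[{"wx":0,"wy":0,"wz":0,"tx":0,"ty":0,"tz":-0.1,"claw":0},{"wx":0,"wy":0,"wz":0,"tx":0,"ty":0,"tz":-0.2,"claw":0},{"wx":0,"wy":0,"wz":0,"tx":0,"ty":0,"tz":-0.35,"claw":0},{"wx":0,"wy":0,"wz":0,"tx":0,"ty":0,"tz":-0.5,"claw":0},{"wx":0,"wy":0,"wz":0,"tx":0,"ty":0,"tz":-0.65,"claw":0},{"wx":0,"wy":0,"wz":0,"tx":0,"ty":0,"tz":-0.8,"claw":0},{"wx":0,"wy":0,"wz":0,"tx":0,"ty":0,"tz":-0.9,"claw":0},{"wx":0,"wy":0,"wz":0,"tx":0,"ty":0,"tz":-1.0,"claw":0},{"wx":0,"wy":0,"wz":0,"tx":0,"ty":0,"tz":-1.0,"claw":0},{"wx":0,"wy":0,"wz":0,"tx":0,"ty":0,"tz":-1.0,"claw":0}])

```text
time: 13.05
eef_pos: [596.0, -13.2, 214.7]
ee_rot: [-0.0, 0.18, 0.984, -0.0]
force: [-0.1, -0.4, -4.5]
finger_gap: 8.2
finger_force: 68.0
```

```bash
python3 - <<'E'
from h import *
s=read_state();i=get_image("wrist");c=cam(i,s);j=get_image("side");k=get_image("scene")
b=j["image"][150:310,240:400];a=k["image"][150:310,220:380];w=i["image"][0:480,80:560]
I=np.hstack([cv2.resize(x,(266,266),interpolation=cv2.INTER_CUBIC) for x in(a,b,w)]);cv2.imwrite("pics/c4.png",I[...,::-1])
cv2.imwrite("pics/w4.png",i["image"][...,::-1]);cv2.imwrite("pics/s4.png",k["image"][...,::-1])
print(s["eef_pos"],delta([492,289,s["eef_pos"][2]],np.radians(69)))
E
```

```text
[596.01984777 -13.15260671 214.69156633] (array([ 5.112,  6.14 , -0.   ]), array([-0.   , -0.   ,  0.004]), [np.float64(0.004), np.float64(-3.138)])
```

View pics/c4.png

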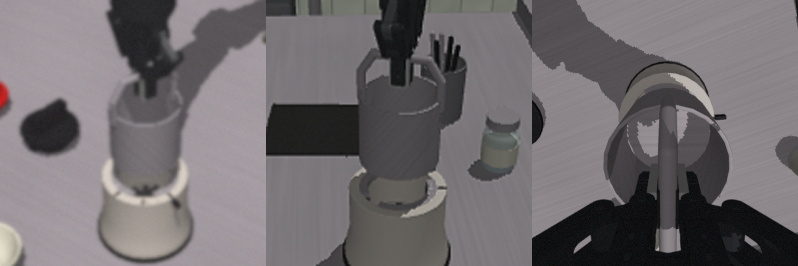

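Can lifted (about 4.5 N), upright, clear of the grinder. Carrying it to the pad.

>>> arm_command(deltas=[{"wx":0,"wy":0,"wz":0,"tx":0.2,"ty":0.25,"tz":-0.1,"claw":0},{"wx":0,"wy":0,"wz":0,"tx":0.7,"ty":0.8,"tz":-0.2,"claw":0},{"wx":0,"wy":0,"wz":0,"tx":1.3,"ty":1.55,"tz":-0.2,"claw":0},{"wx":0,"wy":0,"wz":0,"tx":2.0,"ty":2.4,"tz":-0.2,"claw":0},{"wx":0,"wy":0,"wz":0,"tx":2.7,"ty":3.25,"tz":-0.2,"claw":0},{"wx":0,"wy":0,"wz":0,"tx":3.4,"ty":4.1,"tz":-0.2,"claw":0},{"wx":0,"wy":0,"wz":0,"tx":4.1,"ty":4.9,"tz":-0.1,"claw":0},{"wx":0,"wy":0,"wz":0,"tx":4.65,"ty":5.6,"tz":0.0,"claw":0},{"wx":0,"wy":0,"wz":0,"tx":5.0,"ty":6.0,"tz":0.2,"claw":0},{"wx":0,"wy":0,"wz":0,"tx":5.1,"ty":6.14,"tz":0.5,"claw":0}])

```text
time: 14.45
eef_pos: [491.3, 291.9, 195.0]
ee_rot: [-0.0, 0.178, 0.984, 0.001]
force: [1.2, -0.3, -4.1]
finger_gap: 7.9
finger_force: 68.1
```

>>> arm_command(deltas=[{"wx":0,"wy":0,"wz":0,"tx":0,"ty":0,"tz":0.4,"claw":0},{"wx":0,"wy":0,"wz":0,"tx":0,"ty":0,"tz":0.8,"claw":0},{"wx":0,"wy":0,"wz":0,"tx":0,"ty":0,"tz":1.2,"claw":0},{"wx":0,"wy":0,"wz":0,"tx":0,"ty":0,"tz":1.5,"claw":0},{"wx":0,"wy":0,"wz":0,"tx":0,"ty":0,"tz":1.8,"claw":0},{"wx":0,"wy":0,"wz":0,"tx":0,"ty":0,"tz":2.1,"claw":0},{"wx":0,"wy":0,"wz":0,"tx":0,"ty":0,"tz":2.3,"claw":0},{"wx":0,"wy":0,"wz":0,"tx":0,"ty":0,"tz":2.4,"claw":0},{"wx":0,"wy":0,"wz":0,"tx":0,"ty":0,"tz":2.5,"claw":0},{"wx":0,"wy":0,"wz":0,"tx":0,"ty":0,"tz":2.5,"claw":0}])

```text
time: 15.7
eef_pos: [492.6, 288.9, 94.8]
ee_rot: [-0.0, 0.18, 0.984, 0.0]
force: [0.1, -0.1, -3.6]
finger_gap: 8.1
finger_force: 68.1
```

```bash
python3 - <<'E'
from h import *
s=read_state();print(s["eef_pos"],s["force"])
k=get_image("scene");j=get_image("side");i=get_image("wrist")
for n in("scene","side","wrist"):
  for q in("can","pad_top"):print(n,q,look_for(q,n)[:1])
print("can foot proj scene/side",proj(cam(k),[491,288,s["eef_pos"][2]-70]),proj(cam(j),[491,288,s["eef_pos"][2]-70]))
I=np.hstack([cv2.resize(k["image"][230:370,360:540],(400,311)),cv2.resize(j["image"][130:270,220:400],(400,311))])
cv2.imwrite("pics/c5.png",I[...,::-1])
E
```

```text
[492.61257947 288.88045321  94.84443613] [ 0.12994441 -0.06975468 -3.59878046]
scene can [{'at': [521.8, 295.1, 71.1], 'confidence': 0.81}]
scene pad_top [{'at': [620.2, -0.2, 72.5], 'confidence': 0.67}]
side can [{'at': [494.4, 260.2, 80.0], 'confidence': 0.81}]
side pad_top [{'at': [496.4, 258.9, 8.2], 'confidence': 0.96}]
wrist can [{'at': [491.7, 294.6, 87.5], 'confidence': 0.81}]
wrist pad_top [{'at': [446.8, 315.2, 5.7], 'confidence': 0.87}]
can foot proj scene/side (np.float64(446.39445140264684), np.float64(307.9244458584474)) (np.float64(267.7111943818496), np.float64(219.50746260357735))
```

View pics/c5.png

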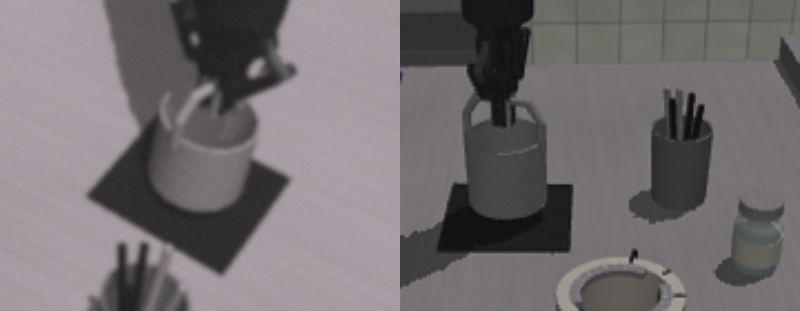

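Can hovers over the pad's middle. Lowering slowly to contact.

>>> arm_command(deltas=[{"wx":0,"wy":0,"wz":0,"tx":0,"ty":0,"tz":0.08,"claw":0},{"wx":0,"wy":0,"wz":0,"tx":0,"ty":0,"tz":0.16,"claw":0},{"wx":0,"wy":0,"wz":0,"tx":0,"ty":0,"tz":0.24,"claw":0},{"wx":0,"wy":0,"wz":0,"tx":0,"ty":0,"tz":0.3,"claw":0},{"wx":0,"wy":0,"wz":0,"tx":0,"ty":0,"tz":0.35,"claw":0},{"wx":0,"wy":0,"wz":0,"tx":0,"ty":0,"tz":0.39,"claw":0},{"wx":0,"wy":0,"wz":0,"tx":0,"ty":0,"tz":0.43,"claw":0},{"wx":0,"wy":0,"wz":0,"tx":0,"ty":0,"tz":0.46,"claw":0},{"wx":0,"wy":0,"wz":0,"tx":0,"ty":0,"tz":0.48,"claw":0},{"wx":0,"wy":0,"wz":0,"tx":0,"ty":0,"tz":0.48,"claw":0}])

```text
time: 17.4
eef_pos: [492.6, 288.9, 75.7]
ee_rot: [-0.0, 0.18, 0.984, 0.0]
force: [-0.6, 0.4, -4.3]
finger_gap: 7.9
finger_force: 68.1
```

Not yet in contact; creep on.

>>> arm_command(deltas=[{"wx":0,"wy":0,"wz":0,"tx":0,"ty":0,"tz":0.02,"claw":0},{"wx":0,"wy":0,"wz":0,"tx":0,"ty":0,"tz":0.03,"claw":0},{"wx":0,"wy":0,"wz":0,"tx":0,"ty":0,"tz":0.04,"claw":0},{"wx":0,"wy":0,"wz":0,"tx":0,"ty":0,"tz":0.05,"claw":0},{"wx":0,"wy":0,"wz":0,"tx":0,"ty":0,"tz":0.06,"claw":0},{"wx":0,"wy":0,"wz":0,"tx":0,"ty":0,"tz":0.06,"claw":0},{"wx":0,"wy":0,"wz":0,"tx":0,"ty":0,"tz":0.06,"claw":0},{"wx":0,"wy":0,"wz":0,"tx":0,"ty":0,"tz":0.06,"claw":0},{"wx":0,"wy":0,"wz":0,"tx":0,"ty":0,"tz":0.06,"claw":0},{"wx":0,"wy":0,"wz":0,"tx":0,"ty":0,"tz":0.06,"claw":0}])

```text
time: 18.65
eef_pos: [493.4, 290.5, 74.8]
ee_rot: [0.001, 0.18, 0.984, 0.002]
force: [-2.0, 2.3, 9.2]
finger_gap: 8.3
finger_force: 69.3
```

In contact. Release and rise.

>>> arm_command(deltas=[{"wx":0,"wy":0,"wz":0,"tx":0,"ty":0,"tz":0,"claw":15},{"wx":0,"wy":0,"wz":0,"tx":0,"ty":0,"tz":0,"claw":25},{"wx":0,"wy":0,"wz":0,"tx":0,"ty":0,"tz":0,"claw":40},{"wx":0,"wy":0,"wz":0,"tx":0,"ty":0,"tz":0,"claw":40},{"wx":0,"wy":0,"wz":0,"tx":0,"ty":0,"tz":0,"claw":40},{"wx":0,"wy":0,"wz":0,"tx":0,"ty":0,"tz":-0.3,"claw":40},{"wx":0,"wy":0,"wz":0,"tx":0,"ty":0,"tz":-0.9,"claw":40},{"wx":0,"wy":0,"wz":0,"tx":0,"ty":0,"tz":-1.8,"claw":40},{"wx":0,"wy":0,"wz":0,"tx":0,"ty":0,"tz":-2.8,"claw":40},{"wx":0,"wy":0,"wz":0,"tx":0,"ty":0,"tz":-3.8,"claw":40}])

```text
time: 19.9
eef_pos: [492.5, 288.8, 227.4]
ee_rot: [0.0, 0.18, 0.984, 0.0]
force: [0.1, 0.0, -0.1]
finger_gap: 39.8
finger_force: 0.0
```

```bash
python3 - <<'E'
from h import *
s=read_state();print(s["eef_pos"])
k=get_image("scene");j=get_image("side")
for n in("scene","side"):
  for q in("can","can_handle","jar"):print(n,q,look_for(q,n)[:1])
E=lambda x,r:x
I=np.hstack([cv2.resize(k["image"][240:360,360:520],(400,300),interpolation=2),cv2.resize(j["image"][210:330,260:380],(300,300),interpolation=2)])
cv2.imwrite("pics/c6.png",I[...,::-1])
# approximate target: above grinder, offset so that camera sees grinder and lid
print(delta([560,-80,330],np.radians(69),s))
E
```

```text
[492.52974883 288.81023447 227.44949212]
scene can [{'at': [513.0, 297.7, 57.8], 'confidence': 0.9}]
scene can_handle [{'at': [511.6, 298.0, 57.5], 'confidence': 0.79}]
scene jar [{'at': [781.2, 180.9, 64.7], 'confidence': 0.61}]
side can [{'at': [495.9, 265.3, 63.8], 'confidence': 0.95}]
side can_handle [{'at': [490.3, 263.8, 67.0], 'confidence': 0.59}]
side jar [{'at': [757.3, 150.9, 55.3], 'confidence': 0.61}]
(array([-4.85 , -8.02 , -2.567]), array([0.001, 0.   , 0.004]), [np.float64(0.004), np.float64(-3.138)])
```

View pics/c6.png

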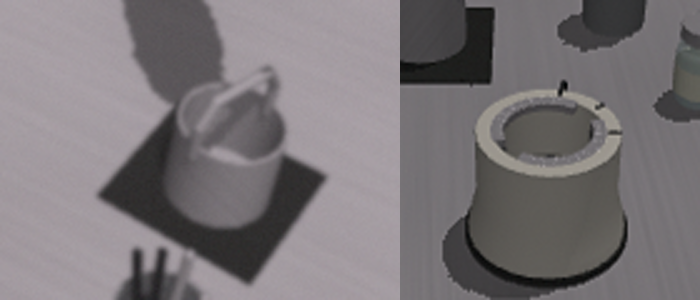

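```bash
python3 - <<'E'
from h import *
print(delta([528,-240,290],np.radians(86)))
E
```

```text
(array([ -5.529, -12.033,  -1.628]), array([-0.002, -0.002, -0.293]), [np.float64(-0.293), np.float64(2.849)])
```

>>> arm_command(deltas=[{"wx":0,"wy":0,"wz":0,"tx":-0.4,"ty":-0.5,"tz":-0.5,"claw":40},{"wx":0,"wy":0,"wz":0,"tx":-1.2,"ty":-1.45,"tz":-1.0,"claw":50},{"wx":0,"wy":0,"wz":0,"tx":-2.0,"ty":-2.4,"tz":-1.5,"claw":60},{"wx":0,"wy":0,"wz":0,"tx":-2.8,"ty":-3.4,"tz":-1.57,"claw":60},{"wx":0,"wy":0,"wz":0,"tx":-3.6,"ty":-4.35,"tz":-1.57,"claw":60},{"wx":0,"wy":0,"wz":0,"tx":-4.3,"ty":-5.2,"tz":-1.57,"claw":60},{"wx":0,"wy":0,"wz":0,"tx":-4.8,"ty":-5.8,"tz":-1.57,"claw":60},{"wx":0,"wy":0,"wz":0,"tx":-5.0,"ty":-6.04,"tz":-1.57,"claw":60},{"wx":0,"wy":0,"wz":0,"tx":-5.0,"ty":-6.04,"tz":-1.57,"claw":60},{"wx":0,"wy":0,"wz":0,"tx":-5.0,"ty":-6.04,"tz":-1.57,"claw":60}])

```text
time: 21.55
eef_pos: [593.4, -5.6, 287.8]
ee_rot: [-0.001, 0.179, 0.984, 0.001]
force: [-0.1, 0.3, -0.7]
finger_gap: 59.7
finger_force: 0.0
```

```bash
python3 - <<'E'
from h import *
s=read_state();i=get_image("wrist");c=cam(i,s);np.savez("g.npz",im=i["image"],T=c[3],k=c[:3],p=s["eef_pos"])
im=i["image"];print(s["eef_pos"],c[:3],proj(c,[596,-11,105]))
# polar profile about estimated centre
g=im.astype(float)
hsv=cv2.cvtColor(im,cv2.COLOR_RGB2HSV)
# white/cream grinder rim: print brightness along radial lines on z=105 plane
for cen in([596,-11],):
  for a in range(-180,180,15):
    row=[]
    for r in range(24,68,3):
        u,v=proj(c,[cen[0]+r*np.cos(np.radians(a)),cen[1]+r*np.sin(np.radians(a)),105]);u,v=int(round(u)),int(round(v))
        row.append(int(g[v,u].mean()) if 0<=u<640 and 0<=v<480 else -1)
    print(a,row)
E
```

```text
[593.40428985  -5.62155046 287.84009043] (np.float64(432.25431547610174), 324.6735405986373, 235.73425236418632) (np.float64(320.0766774078333), np.float64(201.5959621763522))
-180 [69, 81, 77, 92, 112, 126, 122, 113, 93, 91, 90, 91, 67, 69, 70]
-165 [61, 69, 141, 145, 152, 121, 122, 103, 89, 89, 90, 92, 66, 67, 13]
-150 [127, 101, 115, 143, 154, 155, 154, 148, 155, 154, 153, 153, 75, 11, 68]
-135 [88, 90, 128, 154, 154, 155, 153, 79, 121, 154, 152, 151, 140, 66, 70]
-120 [74, 153, 154, 154, 153, 99, 120, 119, 118, 153, 151, 151, 145, 68, 119]
-105 [154, 153, 155, 153, 140, 69, 120, 120, 118, 153, 153, 151, 149, 120, 118]
-90 [155, 100, 94, 90, 69, 64, 129, 126, 138, 156, 151, 152, 149, 121, 121]
-75 [90, 89, 89, 71, 61, 81, 121, 119, 121, 154, 152, 151, 141, 118, 116]
-60 [91, 91, 91, 64, 57, 107, 122, 120, 123, 153, 152, 152, 139, 119, 119]
-45 [89, 91, 70, 64, 54, 118, 122, 121, 136, 153, 153, 151, 128, 120, 115]
-30 [91, 91, 65, 65, 54, 130, 144, 130, 151, 153, 153, 151, 119, 116, 118]
-15 [89, 77, 66, 64, 114, 125, 125, 127, 91, 111, 126, 108, 117, 119, 121]
0 [91, 80, 19, 45, 1
[... 163 characters left out ...]
, 61, 37, 69, 119, 119, 121, 120]
45 [91, 90, 74, 67, 62, 60, 152, 157, 158, 158, 146, 119, 120, 122, 119]
60 [91, 92, 86, 127, 132, 128, 150, 156, 158, 159, 123, 119, 116, 116, 115]
75 [89, 90, 88, 129, 131, 130, 152, 151, 106, 88, 47, 24, 25, 15, 23]
90 [92, 92, 89, 128, 131, 128, 154, 156, 159, 160, 95, 117, 118, 116, 116]
105 [87, 89, 90, 126, 134, 128, 144, 158, 158, 159, 107, 38, 107, 114, 114]
120 [92, 90, 91, 128, 146, 145, 138, 157, 157, 158, 123, 79, 75, 81, 113]
135 [71, 91, 155, 128, 145, 148, 140, 156, 155, 156, 143, 69, 74, 79, 29]
150 [68, 89, 91, 155, 143, 133, 125, 154, 156, 155, 155, 65, 67, 71, 70]
165 [87, 142, 112, 156, 125, 125, 123, 128, 156, 155, 155, 137, 67, 68, 70]
```

```bash
cat > g.py <<'E'
from h import *
from scipy.optimize import least_squares
d=np.load("g.npz");g=cv2.GaussianBlur(d["im"],(3,3),0).mean(2).astype(np.float32);c=(*d["k"],d["T"])
def samp(P):
    uv=np.array([proj(c,p) for p in P],np.float32);return cv2.remap(g,uv[:,0].copy(),uv[:,1].copy(),1)[:,0]
cen=np.array([596.,-11]);rs=np.arange(48,66,.5)
for it in range(3):
    pts=[]
    for a in np.radians(np.r_[-130:-20:5,-5:25:5,35:65:5]):
        if 1:
            P=np.c_[cen[0]+rs*np.cos(a),cen[1]+rs*np.sin(a),0*rs+105];v=samp(P)
            w=np.where((v[:-1]>136)&(v[1:]<=136))[0]
            if len(w):pts.append(P[w[-1],:2]+.25*np.array([np.cos(a),np.sin(a)]))
    pts=np.array(pts)
    r=least_squares(lambda q:np.hypot(*(pts-q[:2]).T)-q[2],[*cen,58],loss="soft_l1",f_scale=.7);cen=r.x[:2]
print("centre,R",r.x,np.abs(r.fun).mean(),len(pts))
th=np.arange(-180,180,1.)
def prof(R,z=105):return samp(np.c_[cen[0]+R*np.cos(np.radians(th)),cen[1]+R*np.sin(np.radians(th)),0*th+z])
p=(prof(53)+prof(54)+prof(55))/3
print("dark at r54",[(int(t),int(v)) for t,v in zip(th,p) if v<110])
p=(prof(41)+prof(40)+prof(42))/3
print("r41",[(int(t),int(v)) for t,v in zip(th,p)][::5])
E
python3 g.py
```

```text
centre,R [595.62864465 -14.92154888  56.83055034] 0.21122734832517054 34
dark at r54 [(-180, 91), (-179, 91), (-178, 91), (-177, 91), (-176, 92), (-175, 91), (-174, 91), (-173, 91), (-172, 91), (-171, 91), (-170, 91), (-169, 91), (-168, 91), (-167, 91), (-166, 91), (-165, 91), (-164, 93), (-163, 108), (-10, 78), (-9, 48), (-8, 60), (-7, 106), (31, 94), (32, 53), (33, 52), (34, 87), (72, 107), (73, 60), (74, 46), (75, 68), (76, 108), (169, 100), (170, 92), (171, 92), (172, 92), (173, 91), (174, 91), (175, 91), (176, 91), (177, 92), (178, 92), (179, 91)]
r41 [(-180, 130), (-175, 122), (-170, 122), (-165, 136), (-160, 154), (-155, 154), (-150, 151), (-145, 139), (-140, 117), (-135, 95), (-130, 69), (-125, 120), (-120, 120), (-115, 138), (-110, 120), (-105, 120), (-100, 125), (-95, 120), (-90, 127), (-85, 120), (-80, 120), (-75, 121), (-70, 120), (-65, 130), (-60, 121), (-55, 120), (-50, 138), (-45, 121), (-40, 122), (-35, 124), (-30, 121), (-25, 136), (-20, 122), (-15, 123), (-10, 129), (-5, 123), (0, 127), (5, 124), (10, 125), (15, 95), (20, 64), (25, 63), (30, 63), (35, 62), (40, 61), (45, 60), (50, 65), (55, 128), (60, 129), (65, 142), (70, 130), (75, 130), (80, 135), (85, 130), (90, 131), (95, 129), (100, 129), (105, 133), (110, 128), (115, 134), (120, 132), (125, 127), (130, 140), (135, 126), (140, 126), (145, 131), (150, 125), (155, 135), (160, 124), (165, 125), (170, 133), (175, 123)]
```

```bash
python3 - <<'E'
from h import *
print(delta([530,-240,250],np.radians(86)))
E
```

```text
(array([-0.578, -6.042,  0.942]), array([ 0.001, -0.001, -0.29 ]), [np.float64(-0.29), np.float64(2.852)])
```

>>> arm_command(deltas=[{"wx":0,"wy":0,"wz":0,"tx":-0.05,"ty":-0.5,"tz":0,"claw":60},{"wx":0,"wy":0,"wz":-0.05,"tx":-0.1,"ty":-1.4,"tz":0,"claw":60},{"wx":0,"wy":0,"wz":-0.12,"tx":-0.2,"ty":-2.4,"tz":0.1,"claw":60},{"wx":0,"wy":0,"wz":-0.18,"tx":-0.3,"ty":-3.4,"tz":0.2,"claw":60},{"wx":0,"wy":0,"wz":-0.24,"tx":-0.4,"ty":-4.4,"tz":0.4,"claw":60},{"wx":0,"wy":0,"wz":-0.29,"tx":-0.5,"ty":-5.3,"tz":0.6,"claw":60},{"wx":0,"wy":0,"wz":-0.29,"tx":-0.58,"ty":-5.9,"tz":0.8,"claw":60},{"wx":0,"wy":0,"wz":-0.29,"tx":-0.58,"ty":-6.04,"tz":0.94,"claw":60},{"wx":0,"wy":0,"wz":-0.29,"tx":-0.58,"ty":-6.04,"tz":0.94,"claw":60},{"wx":0,"wy":0,"wz":-0.29,"tx":-0.58,"ty":-6.04,"tz":0.94,"claw":60}])

```text
time: 22.85
eef_pos: [530.5, -240.5, 250.8]
ee_rot: [0.0, 0.035, 0.999, 0.0]
force: [0.2, 1.1, -0.2]
finger_gap: 60.3
finger_force: 0.0
```

```bash
python3 - <<'E'
from h import *
s=read_state();i=get_image("wrist");c=cam(i,s);np.savez("l.npz",im=i["image"],T=c[3],k=c[:3],p=s["eef_pos"])
print(look_for("lid","wrist"),look_for("lid_grip","wrist"))
for n in("scene","side"):
    q=get_image(n);cc=cam(q);np.savez(n+".npz",im=q["image"],T=cc[3],k=cc[:3])
g=i["image"].mean(2);red=i["image"][...,0].astype(int)-i["image"][...,1]
print(s["eef_pos"],proj(c,[528,-240,30]))
u0,v0=map(int,proj(c,[528,-240,30]))
for v in range(v0-90,v0+100,10):print(v,[int(g[v,u]) if 0<=v<480 else -1 for u in range(u0-100,u0+101,10)])
E
```

```text
[{'at': [527.5, -385.7, 31.8], 'confidence': 0.81}] [{'at': [529.0, -383.8, 25.3], 'confidence': 0.79}, {'at': [527.1, -243.9, 32.0], 'confidence': 0.69}]
[ 530.5376843  -240.46319007  250.81189937] (np.float64(325.5082588628902), np.float64(184.58223828642952))
94 [74, 76, 75, 119, 79, 77, 79, 78, 76, 131, 132, 133, 133, 132, 131, 130, 128, 128, 127, 127, 128]
104 [84, 128, 126, 127, 126, 128, 83, 76, 130, 132, 133, 132, 131, 131, 129, 128, 125, 126, 126, 128, 128]
114 [129, 129, 127, 126, 128, 128, 127, 130, 130, 130, 129, 129, 128, 128, 128, 129, 130, 129, 128, 128, 128]
124 [126, 127, 128, 129, 131, 130, 128, 126, 76, 75, 81, 130, 130, 129, 131, 130, 131, 130, 129, 128, 127]
134 [128, 128, 130, 128, 127, 127, 76, 77, 57, 25, 25, 53, 83, 128, 128, 127, 127, 127, 126, 127, 130]
144 [126, 127, 126, 128, 128, 75, 74, 32, 24, 8, 13, 34, 33, 117, 126, 125, 126, 126, 127, 129, 127]
154 [125, 125, 128, 127, 129, 76, 29, 33, 14, 18, 20, 35, 33, 35, 127, 127, 129, 129, 128, 129, 129]
164 [128, 130, 129, 128, 129, 26, 29, 31, 13, 29, 34, 35, 35, 35, 36, 126, 127, 125, 125, 126, 127]
174 [12
[... 447 characters left out ...]
37, 37, 38, 124, 127, 126, 126, 128, 127, 126]
224 [128, 126, 127, 129, 129, 127, 125, 30, 32, 31, 39, 34, 34, 124, 124, 127, 129, 127, 127, 127, 129]
234 [126, 126, 124, 124, 127, 127, 128, 127, 126, 113, 114, 127, 128, 129, 125, 124, 123, 124, 124, 126, 127]
244 [128, 128, 127, 127, 127, 127, 127, 128, 127, 127, 126, 125, 124, 124, 125, 122, 127, 128, 128, 127, 126]
254 [127, 126, 124, 125, 125, 127, 126, 126, 125, 124, 125, 124, 122, 123, 125, 128, 129, 128, 129, 128, 129]
264 [129, 130, 129, 128, 127, 128, 130, 127, 125, 125, 125, 126, 125, 127, 127, 128, 128, 126, 127, 127, 127]
274 [129, 128, 129, 129, 126, 127, 127, 124, 123, 123, 123, 123, 126, 126, 129, 127, 127, 126, 128, 129, 129]
```

```bash
python3 - <<'E'
from h import *
d=np.load("l.npz");im=d["im"];c=(*d["k"],d["T"]);g=im.mean(2)
m=((g<62)&(im.max(2)<75)).astype(np.uint8);m[300:]=0;m[:, :230]=0
n,lab,st,ce=cv2.connectedComponentsWithStats(m);k=1+np.argmax(st[1:,4]);print(st[k],ce[k])
cnt=max(cv2.findContours((lab==k).astype(np.uint8),0,1)[0],key=len)[:,0]
P=np.array([at_z(c,*p,30)[:2] for p in cnt.astype(float)])
from scipy.optimize import least_squares
r=least_squares(lambda q:np.hypot(*(P-q[:2]).T)-q[2],[528,-240,47],loss="soft_l1",f_scale=.7);print("disc",r.x,np.abs(r.fun).mean())
b=cv2.GaussianBlur(im,(1,5),0).mean(2)
for v in range(132,236,8):print(v,b[v-1:v+2,270:376:2].mean(0).astype(int).tolist())
for dx in(-33,33):
  for dy in(-9,9):
    print(dx,dy,[np.round(proj(c,[r.x[0]+dx,r.x[1]+dy,z]),0).tolist() for z in(30,64)])
E
```

```text
[ 269  132  103  102 8135] [319.8882606  182.44585126]
disc [ 527.31386267 -245.06292266   46.07291301] 0.2917675529616592
132 [128, 128, 128, 128, 129, 128, 122, 100, 99, 80, 79, 76, 75, 75, 75, 75, 75, 74, 71, 67, 60, 57, 55, 53, 51, 51, 48, 49, 55, 59, 63, 69, 70, 72, 76, 76, 85, 108, 124, 127, 128, 128, 128, 129, 129, 128, 128, 128, 128, 128, 128, 128, 128]
140 [126, 128, 125, 110, 86, 75, 73, 74, 75, 73, 67, 53, 41, 31, 28, 30, 31, 28, 15, 19, 17, 19, 17, 17, 16, 17, 17, 18, 32, 33, 32, 33, 33, 35, 32, 32, 31, 34, 38, 55, 75, 101, 122, 128, 128, 127, 127, 127, 128, 127, 127, 128, 128]
148 [123, 96, 76, 73, 73, 72, 62, 40, 27, 27, 30, 28, 29, 30, 30, 29, 28, 23, 13, 13, 15, 15, 8, 9, 11, 11, 11, 12, 8, 12, 25, 30, 34, 34, 33, 33, 33, 33, 33, 34, 35, 34, 33, 47, 102, 126, 127, 127, 128, 128, 127, 127, 127]
156 [76, 76, 76, 61, 31, 27, 27, 29, 27, 26, 30, 30, 28, 30, 30, 31, 30, 20, 12, 11, 10, 17, 25, 26, 24, 26, 29, 28, 27, 28, 28, 22, 30, 34, 33, 33, 34, 34, 33, 35, 36, 36, 36, 35, 35, 34, 50, 107, 127, 129, 129, 129, 129]
164 [77, 61, 28, 26, 28, 28, 27, 30, 28, 29, 29, 29, 30,
[... 1425 characters left out ...]
7, 38, 38, 36, 37, 37, 37, 40, 84, 123, 127, 127, 127, 127, 127]
220 [128, 127, 127, 126, 127, 127, 125, 104, 63, 37, 29, 29, 29, 30, 31, 30, 32, 31, 29, 18, 29, 31, 31, 33, 35, 34, 34, 37, 34, 22, 34, 33, 34, 34, 36, 36, 35, 36, 33, 35, 36, 40, 60, 100, 121, 126, 126, 126, 125, 125, 125, 126, 125]
228 [125, 125, 125, 124, 125, 124, 124, 125, 124, 125, 124, 122, 106, 89, 71, 51, 37, 32, 29, 22, 27, 31, 32, 31, 33, 33, 34, 35, 29, 31, 34, 33, 35, 37, 38, 48, 67, 90, 112, 124, 126, 127, 128, 127, 127, 128, 127, 128, 128, 128, 128, 128, 128]
-33 -9 [[307.0, 148.0], [305.0, 153.0]]
-33 9 [[327.0, 147.0], [328.0, 151.0]]
33 -9 [[313.0, 220.0], [312.0, 230.0]]
33 9 [[332.0, 219.0], [333.0, 229.0]]
```

```bash
python3 - <<'E'
from h import *
d=np.load("l.npz");c=(*d["k"],d["T"])
a=at_z(c,322,154,64);b=at_z(c,317.3,230,64);print(a,b,(a+b)/2,np.linalg.norm(b-a),np.degrees(np.arctan2(*(b-a)[1::-1])))
# grinder rim circle fit in scene and side
from scipy.optimize import least_squares
for n,cen0 in(("scene",[594,-13]),("side",[594,-13])):
    d=np.load(n+".npz");c2=(*d["k"],d["T"]);im=d["im"].astype(float);g=cv2.GaussianBlur(im,(3,3),0).mean(2).astype(np.float32)
    res=[]
    uv=np.array([proj(c2,[cen0[0]+58*np.cos(t),cen0[1]+58*np.sin(t),105]) for t in np.radians(range(0,360,30))])
    print(n,np.round(uv).astype(int).tolist()[::3])
    cen=np.array(cen0,float);rs=np.arange(50,68,.5)
    for it in range(3):
        pts=[]
        for t in np.radians(np.arange(-180,180,6)):
            P=np.c_[cen[0]+rs*np.cos(t),cen[1]+rs*np.sin(t),0*rs+105];q=np.array([proj(c2,p) for p in P],np.float32)
            v=cv2.remap(g,q[:,0].copy(),q[:,1].copy(),1)[:,0];gr=np.diff(v);k=np.argmin(gr)
            if gr[k]<-3:pts.append(P[k,:2])
        pts=np.array(pts);r=least_squares(lambda q:np.hypot(*(pts-q[:2]).T)-58,cen,loss="soft_l1",f_scale=1);cen=r.x
    print(n,cen,len(pts),np.abs(r.fun).mean())
E
```

```text
[ 496.2946038  -240.76994318   64.        ] [ 560.3400116  -249.39294828   64.        ] [ 528.3173077  -245.08144573   64.        ] 64.6232967053598 -7.668129222929214
scene [[292, 270], [329, 265], [322, 240], [286, 245]]
scene [593.89568883 -14.11173572] 29 1.1943704615965638
side [[348, 260], [316, 245], [289, 262], [321, 280]]
side [596.15445024 -14.59048383] 47 2.7805929919381054
```

```bash
python3 - <<'E'
from h import *
j=np.load("side.npz");c=(*j["k"],j["T"])
for z in(175,190,200,210,220):print(z,proj(c,[586,-38,z]),proj(c,[589,-32,z]))
print(delta([528,-245,70],np.radians(82.3)))
E
```

```text
175 (np.float64(316.09571095271707), np.float64(238.59763007792705)) (np.float64(317.4208697706426), np.float64(236.74403040018893))
190 (np.float64(316.2119423076507), np.float64(231.67125926167262)) (np.float64(317.55037416749855), np.float64(229.84390896813113))
200 (np.float64(316.29081747902865), np.float64(226.97098982515598)) (np.float64(317.63824617393067), np.float64(225.16200217901604))
210 (np.float64(316.3708307624729), np.float64(222.20289887691308)) (np.float64(317.7273775888636), np.float64(220.41299286829602))
220 (np.float64(316.45200697020414), np.float64(217.36550782589438)) (np.float64(317.81779568306615), np.float64(215.59542802262743))
(array([ 0.051, -0.093,  4.517]), array([0.   , 0.   , 0.063]), [np.float64(0.063), np.float64(-3.079)])
```

>>> arm_command(deltas=[{"wx":0,"wy":0,"wz":0.03,"tx":0.05,"ty":-0.09,"tz":0.4,"claw":50},{"wx":0,"wy":0,"wz":0.063,"tx":0.05,"ty":-0.09,"tz":1.2,"claw":50},{"wx":0,"wy":0,"wz":0.063,"tx":0.05,"ty":-0.09,"tz":2.1,"claw":50},{"wx":0,"wy":0,"wz":0.063,"tx":0.05,"ty":-0.09,"tz":3.0,"claw":50},{"wx":0,"wy":0,"wz":0.063,"tx":0.05,"ty":-0.09,"tz":3.8,"claw":45},{"wx":0,"wy":0,"wz":0.063,"tx":0.05,"ty":-0.09,"tz":4.4,"claw":45},{"wx":0,"wy":0,"wz":0.063,"tx":0.05,"ty":-0.09,"tz":4.9,"claw":45},{"wx":0,"wy":0,"wz":0.063,"tx":0.05,"ty":-0.09,"tz":5.2,"claw":45},{"wx":0,"wy":0,"wz":0.063,"tx":0.05,"ty":-0.09,"tz":5.3,"claw":45},{"wx":0,"wy":0,"wz":0.063,"tx":0.05,"ty":-0.09,"tz":5.3,"claw":45}])

```text
time: 24.35
eef_pos: [527.9, -245.6, 38.8]
ee_rot: [0.0, 0.068, 0.998, -0.0]
force: [-0.3, 0.2, -0.1]
finger_gap: 45.0
finger_force: 0.0
```

>>> arm_command(deltas=[{"wx":0,"wy":0,"wz":0,"tx":0,"ty":0,"tz":0.1,"claw":40},{"wx":0,"wy":0,"wz":0,"tx":0,"ty":0,"tz":0.25,"claw":40},{"wx":0,"wy":0,"wz":0,"tx":0,"ty":0,"tz":0.4,"claw":40},{"wx":0,"wy":0,"wz":0,"tx":0,"ty":0,"tz":0.5,"claw":40},{"wx":0,"wy":0,"wz":0,"tx":0,"ty":0,"tz":0.6,"claw":40},{"wx":0,"wy":0,"wz":0,"tx":0,"ty":0,"tz":0.68,"claw":40},{"wx":0,"wy":0,"wz":0,"tx":0,"ty":0,"tz":0.72,"claw":40},{"wx":0,"wy":0,"wz":0,"tx":0,"ty":0,"tz":0.72,"claw":35},{"wx":0,"wy":0,"wz":0,"tx":0,"ty":0,"tz":0.72,"claw":30},{"wx":0,"wy":0,"wz":0,"tx":0,"ty":0,"tz":0.72,"claw":26}])

```text
time: 25.6
eef_pos: [527.7, -245.6, 9.8]
ee_rot: [0.0, 0.068, 0.998, -0.0]
force: [-0.1, -0.7, -0.6]
finger_gap: 26.0
finger_force: 0.0
```

>>> arm_command(deltas=[{"wx":0,"wy":0,"wz":0,"tx":0,"ty":0,"tz":0,"claw":22},{"wx":0,"wy":0,"wz":0,"tx":0,"ty":0,"tz":0,"claw":19},{"wx":0,"wy":0,"wz":0,"tx":0,"ty":0,"tz":0,"claw":16},{"wx":0,"wy":0,"wz":0,"tx":0,"ty":0,"tz":0,"claw":12},{"wx":0,"wy":0,"wz":0,"tx":0,"ty":0,"tz":0,"claw":6},{"wx":0,"wy":0,"wz":0,"tx":0,"ty":0,"tz":0,"claw":0},{"wx":0,"wy":0,"wz":0,"tx":0,"ty":0,"tz":0,"claw":0},{"wx":0,"wy":0,"wz":0,"tx":0,"ty":0,"tz":0,"claw":0},{"wx":0,"wy":0,"wz":0,"tx":0,"ty":0,"tz":0,"claw":0},{"wx":0,"wy":0,"wz":0,"tx":0,"ty":0,"tz":0,"claw":0}], grip_force=80)

```text
time: 26.85
eef_pos: [527.7, -245.2, 9.9]
ee_rot: [0.0, 0.068, 0.998, 0.0]
force: [-1.1, 2.1, 5.0]
finger_gap: 16.4
finger_force: 78.4
```

>>> arm_command(deltas=[{"wx":0,"wy":0,"wz":0,"tx":0,"ty":0,"tz":-0.1,"claw":0},{"wx":0,"wy":0,"wz":0,"tx":0,"ty":0,"tz":-0.3,"claw":0},{"wx":0,"wy":0,"wz":0,"tx":0,"ty":0,"tz":-0.7,"claw":0},{"wx":0,"wy":0,"wz":0,"tx":0,"ty":0,"tz":-1.2,"claw":0},{"wx":0,"wy":0,"wz":0,"tx":0,"ty":0,"tz":-1.8,"claw":0},{"wx":0,"wy":0,"wz":0,"tx":0,"ty":0,"tz":-2.5,"claw":0},{"wx":0,"wy":0,"wz":0,"tx":0,"ty":0,"tz":-3.1,"claw":0},{"wx":0,"wy":0,"wz":0,"tx":0,"ty":0,"tz":-3.6,"claw":0},{"wx":0,"wy":0,"wz":0,"tx":0,"ty":0,"tz":-3.8,"claw":0},{"wx":0,"wy":0,"wz":0,"tx":0,"ty":0,"tz":-3.8,"claw":0}])

```text
time: 28.1
eef_pos: [527.7, -245.7, 162.3]
ee_rot: [0.0, 0.068, 0.998, -0.0]
force: [-0.5, -0.4, -2.3]
finger_gap: 17.0
finger_force: 78.2
```

```bash
python3 - <<'E'
from h import *
s=read_state();i=get_image("wrist");c=cam(i,s);np.savez("h.npz",im=i["image"],T=c[3],k=c[:3],p=s["eef_pos"])
print(s["eef_pos"],s["force"],s["moment"]);g=i["image"].mean(2)
L=s["eef_pos"]+np.array([0,0,-9.8+30]) # disc top centre expected
print("disc centre",proj(c,L),[np.round(proj(c,L+47*np.array([np.cos(t),np.sin(t),0]))).tolist() for t in np.radians(range(0,360,45))])
u0,v0=map(int,proj(c,L))
for v in range(v0-110,v0+60,8):
    if 0<=v<480:print(v,[int(g[v,u]) for u in range(u0-120,u0+121,8)])
for n in("scene","side"):
    get_image(n);print(n,look_for("lid",n)[:2])
# goal: above mouth. bar along 33.5 -> closing 123.5
print(delta([595.3,-14.7,190],np.radians(123.5)),s["joint_pos"])
E
```

```text
[ 527.69165023 -245.70365974  162.2521734 ] [-0.46777872 -0.41018659 -2.34292272] [ 0.04895463 -0.00106131 -0.00631528]
disc centre (np.float64(326.53829161243397), np.float64(310.31555464101865)) [[342.0, 412.0], [420.0, 375.0], [451.0, 295.0], [407.0, 215.0], [308.0, 189.0], [223.0, 239.0], [205.0, 325.0], [256.0, 393.0]]
200 [172, 170, 172, 172, 172, 171, 124, 108, 30, 22, 26, 23, 25, 23, 22, 26, 20, 55, 57, 57, 50, 27, 107, 174, 173, 172, 172, 172, 172, 173, 171]
208 [173, 175, 174, 173, 174, 174, 141, 25, 20, 23, 17, 23, 24, 21, 21, 25, 25, 24, 24, 26, 58, 62, 56, 32, 170, 170, 169, 172, 172, 174, 174]
216 [177, 177, 174, 171, 170, 20, 20, 18, 20, 24, 21, 24, 19, 27, 26, 23, 18, 25, 25, 19, 52, 59, 59, 29, 48, 66, 169, 171, 172, 171, 170]
224 [173, 171, 172, 171, 24, 21, 22, 22, 17, 20, 19, 21, 22, 25, 20, 24, 21, 24, 21, 23, 23, 58, 60, 21, 24, 24, 68, 171, 172, 172, 172]
232 [173, 173, 173, 30, 22, 18, 20, 23, 20, 23, 25, 21, 12, 16, 20, 17, 11, 16, 20, 21, 24, 23, 22, 20, 25, 23, 26, 125, 172, 172, 173]
240 [172, 170, 73, 23, 23, 19, 25, 22, 23, 23, 20, 24, 17, 13, 16, 13, 20
[... 1874 characters left out ...]
, 49, 43, 172, 172]
360 [172, 171, 121, 40, 37, 26, 31, 30, 21, 23, 63, 31, 23, 23, 21, 27, 23, 19, 18, 27, 23, 22, 31, 31, 22, 31, 44, 43, 172, 174, 171]
368 [25, 175, 174, 28, 23, 26, 25, 27, 23, 26, 31, 27, 21, 25, 24, 20, 22, 16, 18, 30, 24, 24, 24, 24, 24, 24, 23, 94, 169, 165, 24]
scene [{'at': [546.0, -231.8, 183.6], 'confidence': 0.71}, {'at': [539.2, -375.6, 29.5], 'confidence': 0.67}]
side [{'at': [531.1, -384.2, 30.4], 'confidence': 0.95}, {'at': [529.2, -261.2, 184.7], 'confidence': 0.82}]
(array([-0.91 ,  5.943, -0.728]), array([ 0.001, -0.001, -0.72 ]), [np.float64(-0.72), np.float64(2.421)]) [ 0.4235179   0.68450919 -0.1143689   1.74719444  0.11040143  0.71510528
  1.68622232]
```

```bash
python3 - <<'E'
from h import *
from scipy.optimize import least_squares
d=np.load("h.npz");im=d["im"];c=(*d["k"],d["T"]);g=cv2.GaussianBlur(im,(3,3),0).mean(2);p=d["p"]
m=(g<100).astype(np.uint8);pts=[]
for v in range(196,285,3):
    row=np.where(m[v])[0]
    # edges nearest predicted
    for t in(-1,1):
        L=p+np.array([0,0,20.2]);u0=proj(c,L)[0]
        e=np.where(np.diff(m[v].astype(int))==(1 if t<0 else -1))[0]
        if len(e):
            q=[at_z(c,x+.5,v,L[2])[:2] for x in e];k=np.argmin([abs(np.hypot(*(a-L[:2]))-47) for a in q])
            if abs(np.hypot(*(q[k]-L[:2]))-47)<8:pts.append(q[k])
pts=np.array(pts)
for R in(None,47):
    f=(lambda q:np.hypot(*(pts-q[:2]).T)-q[2]) if R is None else (lambda q:np.hypot(*(pts-q[:2]).T)-R)
    r=least_squares(f,[*p[:2],47],loss="soft_l1",f_scale=.5);print(len(pts),r.x,r.x[:2]-p[:2],np.abs(r.fun).mean())
E
```

```text
60 [ 525.90965564 -246.16385805   45.60090171] [-1.78199459 -0.46019831] 0.14886670888094974
60 [ 528.02333405 -246.44520133   47.        ] [ 0.33168382 -0.7415416 ] 0.43829215869973376
```

>>> arm_command(deltas=[{"wx":0,"wy":0,"wz":0,"tx":-0.05,"ty":0.3,"tz":-0.1,"claw":0},{"wx":0,"wy":0,"wz":-0.1,"tx":-0.15,"ty":1.0,"tz":-0.2,"claw":0},{"wx":0,"wy":0,"wz":-0.2,"tx":-0.3,"ty":1.9,"tz":-0.2,"claw":0},{"wx":0,"wy":0,"wz":-0.32,"tx":-0.45,"ty":2.9,"tz":-0.2,"claw":0},{"wx":0,"wy":0,"wz":-0.44,"tx":-0.6,"ty":3.9,"tz":-0.1,"claw":0},{"wx":0,"wy":0,"wz":-0.56,"tx":-0.75,"ty":4.8,"tz":0,"claw":0},{"wx":0,"wy":0,"wz":-0.66,"tx":-0.85,"ty":5.5,"tz":0,"claw":0},{"wx":0,"wy":0,"wz":-0.72,"tx":-0.92,"ty":5.85,"tz":0,"claw":0},{"wx":0,"wy":0,"wz":-0.72,"tx":-0.92,"ty":5.94,"tz":0,"claw":0},{"wx":0,"wy":0,"wz":-0.72,"tx":-0.92,"ty":5.94,"tz":0,"claw":0}])

```text
time: 29.6
eef_pos: [595.9, -16.6, 161.7]
ee_rot: [-0.0, -0.287, 0.958, -0.001]
force: [0.1, -0.1, -2.8]
finger_gap: 16.4
finger_force: 78.2
```

```bash
python3 - <<'E'
from h import *
s=read_state();print(s["eef_pos"],s["ee_rot"],s["joint_pos"],s["force"])
print(delta([596.2,-15,118],np.radians(123.5)))
E
```

```text
[595.87348374 -16.59827044 161.65694828] [-4.31655275e-04 -2.86973528e-01  9.57938267e-01 -5.33327049e-04] [ 0.11220803  0.71235786 -0.28343009  1.69758551  0.26732783  0.77044874
  1.85397929] [ 0.10793514 -0.12677194 -2.77557484]
(array([-0.03 ,  0.03 ,  1.091]), array([-0.001, -0.001, -0.003]), [np.float64(-0.003), np.float64(3.139)])
```

>>> arm_command(deltas=[{"wx":0,"wy":0,"wz":0,"tx":-0.03,"ty":0.03,"tz":0.2,"claw":0},{"wx":0,"wy":0,"wz":0,"tx":-0.03,"ty":0.03,"tz":0.5,"claw":0},{"wx":0,"wy":0,"wz":0,"tx":-0.03,"ty":0.03,"tz":0.8,"claw":0},{"wx":0,"wy":0,"wz":0,"tx":-0.03,"ty":0.03,"tz":1.0,"claw":0},{"wx":0,"wy":0,"wz":0,"tx":-0.03,"ty":0.03,"tz":1.1,"claw":0},{"wx":0,"wy":0,"wz":0,"tx":-0.03,"ty":0.03,"tz":1.15,"claw":0},{"wx":0,"wy":0,"wz":0,"tx":-0.03,"ty":0.03,"tz":1.2,"claw":0},{"wx":0,"wy":0,"wz":0,"tx":-0.03,"ty":0.03,"tz":1.25,"claw":0},{"wx":0,"wy":0,"wz":0,"tx":-0.03,"ty":0.03,"tz":1.3,"claw":0},{"wx":0,"wy":0,"wz":0,"tx":-0.03,"ty":0.03,"tz":1.3,"claw":0}])

```text
time: 30.85
eef_pos: [596.4, -13.5, 109.5]
ee_rot: [-0.0, -0.288, 0.958, 0.0]
force: [-0.3, 0.5, -2.6]
finger_gap: 16.8
finger_force: 78.2
```

Plug foot is already inside without contact. Continue down to seat.

>>> arm_command(deltas=[{"wx":0,"wy":0,"wz":0,"tx":0,"ty":0,"tz":0.05,"claw":0},{"wx":0,"wy":0,"wz":0,"tx":0,"ty":0,"tz":0.1,"claw":0},{"wx":0,"wy":0,"wz":0,"tx":0,"ty":0,"tz":0.15,"claw":0},{"wx":0,"wy":0,"wz":0,"tx":0,"ty":0,"tz":0.2,"claw":0},{"wx":0,"wy":0,"wz":0,"tx":0,"ty":0,"tz":0.25,"claw":0},{"wx":0,"wy":0,"wz":0,"tx":0,"ty":0,"tz":0.3,"claw":0},{"wx":0,"wy":0,"wz":0,"tx":0,"ty":0,"tz":0.34,"claw":0},{"wx":0,"wy":0,"wz":0,"tx":0,"ty":0,"tz":0.37,"claw":0},{"wx":0,"wy":0,"wz":0,"tx":0,"ty":0,"tz":0.38,"claw":0},{"wx":0,"wy":0,"wz":0,"tx":0,"ty":0,"tz":0.38,"claw":0}])

```text
time: 32.1
eef_pos: [596.5, -13.4, 94.5]
ee_rot: [-0.0, -0.288, 0.958, 0.0]
force: [-0.5, -0.0, -2.5]
finger_gap: 16.6
finger_force: 78.3
```

>>> arm_command(deltas=[{"wx":0,"wy":0,"wz":0,"tx":0,"ty":0,"tz":0.02,"claw":0},{"wx":0,"wy":0,"wz":0,"tx":0,"ty":0,"tz":0.04,"claw":0},{"wx":0,"wy":0,"wz":0,"tx":0,"ty":0,"tz":0.06,"claw":0},{"wx":0,"wy":0,"wz":0,"tx":0,"ty":0,"tz":0.07,"claw":0},{"wx":0,"wy":0,"wz":0,"tx":0,"ty":0,"tz":0.08,"claw":0},{"wx":0,"wy":0,"wz":0,"tx":0,"ty":0,"tz":0.08,"claw":0},{"wx":0,"wy":0,"wz":0,"tx":0,"ty":0,"tz":0.08,"claw":0},{"wx":0,"wy":0,"wz":0,"tx":0,"ty":0,"tz":0.08,"claw":0},{"wx":0,"wy":0,"wz":0,"tx":0,"ty":0,"tz":0.08,"claw":0},{"wx":0,"wy":0,"wz":0,"tx":0,"ty":0,"tz":0.08,"claw":0}])

```text
time: 33.35
eef_pos: [596.5, -13.4, 92.8]
ee_rot: [0.0, -0.288, 0.958, -0.0]
force: [-4.5, 0.4, 10.6]
finger_gap: 17.0
finger_force: 80.1
```

```bash
python3 - <<'E'
from h import *
s=read_state();print(s["eef_pos"],s["force"],s["moment"])
E
```

```text
[596.49588734 -13.44800816  92.84518161] [-4.5327275   0.44108334 10.61006528] [0.01710161 0.81485544 0.02466414]
```

Seated at the predicted height (z 92.8). Now turning clockwise (+wz) in part.

>>> arm_command(deltas=[{"wx":0,"wy":0,"wz":0.08,"tx":0,"ty":0,"tz":0,"claw":0},{"wx":0,"wy":0,"wz":0.16,"tx":0,"ty":0,"tz":0,"claw":0},{"wx":0,"wy":0,"wz":0.24,"tx":0,"ty":0,"tz":0,"claw":0},{"wx":0,"wy":0,"wz":0.32,"tx":0,"ty":0,"tz":0,"claw":0},{"wx":0,"wy":0,"wz":0.4,"tx":0,"ty":0,"tz":0,"claw":0},{"wx":0,"wy":0,"wz":0.48,"tx":0,"ty":0,"tz":0,"claw":0},{"wx":0,"wy":0,"wz":0.56,"tx":0,"ty":0,"tz":0,"claw":0},{"wx":0,"wy":0,"wz":0.64,"tx":0,"ty":0,"tz":0,"claw":0},{"wx":0,"wy":0,"wz":0.72,"tx":0,"ty":0,"tz":0,"claw":0},{"wx":0,"wy":0,"wz":0.72,"tx":0,"ty":0,"tz":0,"claw":0}])

```text
time: 34.6
eef_pos: [596.7, -14.0, 92.9]
ee_rot: [0.0, 0.068, 0.998, -0.0]
force: [-3.6, -1.6, 10.9]
finger_gap: 16.8
finger_force: 80.0
```

```bash
cat > p.py <<'E'
from h import *
s=read_state();print(s["eef_pos"],s["ee_rot"],s["force"],s["moment"],s["finger_gap"])
for n in("wrist","scene","side"):
    i=get_image(n);c=cam(i,s);g=i["image"].mean(2).astype(np.float32);np.savez("p_"+n+".npz",im=i["image"],T=c[3],k=c[:3])
    th=np.arange(-40,110,2.)
    for R in(58,62,66,70):
        P=[proj(c,[595.5+R*np.cos(t),-14.5+R*np.sin(t),105]) for t in np.radians(th)];P=np.array(P,np.float32)
        ok=(P[:,0]>0)&(P[:,0]<639)&(P[:,1]>0)&(P[:,1]<479)
        v=cv2.remap(g,P[:,0].copy(),P[:,1].copy(),1)[:,0];print(n,R,[(int(t),int(x)) for t,x,o in zip(th,v,ok) if o and x<70])
E
python3 p.py
```

```text
[596.66915693 -14.04179285  92.85531345] [ 4.34399504e-04  6.81819865e-02  9.97672686e-01 -4.88933594e-04] [-3.59936343 -1.6172426  10.87098188] [-0.27219786  0.81096534 -0.05456567] 16.795008025262927
wrist 58 [(-40, 23), (-38, 21), (-36, 24), (-34, 24), (-32, 23), (-30, 27), (-28, 19), (-26, 22), (-24, 47), (-18, 34), (-16, 37), (-14, 37), (-12, 37), (-10, 39), (-8, 39), (-6, 39), (-4, 39), (-2, 38), (0, 41), (2, 38), (10, 20), (12, 25), (14, 23), (16, 23), (18, 21), (20, 21), (22, 23), (24, 23), (26, 26), (28, 21), (30, 19), (32, 24), (34, 24), (36, 23), (38, 22), (40, 22), (42, 21), (44, 22), (50, 26)]
wrist 62 [(-40, 24), (-38, 23), (-36, 25), (-34, 24), (-32, 24), (-30, 20), (-28, 25), (-26, 20), (-24, 26), (-18, 29), (-16, 35), (-14, 38), (-12, 38), (-10, 37), (-8, 37), (-6, 38), (-4, 37), (-2, 38), (0, 38), (2, 39), (8, 48), (10, 23), (12, 24), (14, 24), (16, 25), (18, 22), (20, 25), (22, 24), (24, 23), (26, 22), (28, 22), (30, 21), (32, 23), (34, 23), (36, 24), (38, 21), (40, 26), (42, 22), (44, 18), (46, 23), (48, 22), (50, 25), (52, 23), (54, 22)]
wrist 66 [(-40, 25), (-38
[... 1701 characters left out ...]
 (106, 18), (108, 19)]
side 66 [(34, 50), (36, 23), (38, 20), (40, 32), (50, 52), (52, 23), (54, 26), (56, 27), (58, 26), (60, 25), (62, 26), (64, 25), (66, 26), (68, 26), (70, 29), (72, 20), (74, 23), (76, 23), (78, 29), (80, 27), (82, 27), (84, 27), (86, 27), (88, 27), (90, 28), (92, 22), (94, 24), (96, 23), (98, 20), (100, 16), (102, 15), (104, 17), (106, 18), (108, 19)]
side 70 [(38, 60), (40, 53), (52, 54), (54, 22), (56, 25), (58, 25), (60, 23), (62, 24), (64, 21), (66, 28), (68, 36), (70, 37), (72, 21), (74, 22), (76, 22), (78, 22), (80, 22), (82, 24), (84, 22), (86, 22), (88, 22), (90, 23), (92, 20), (94, 22), (96, 15), (98, 12), (100, 13), (102, 13), (104, 14), (106, 15), (108, 16)]
```

```bash
python3 - <<'E'
from h import *
for f in("side.npz","p_side.npz","scene.npz","p_scene.npz"):
    d=np.load(f);c=(*d["k"],d["T"]);g=d["im"].mean(2)
    for t in(74,42,38,34,30):
        print(f,t,[np.round(proj(c,[595.5+R*np.cos(np.radians(t)),-14.5+R*np.sin(np.radians(t)),z]),1).tolist() for R,z in((58,105),(68,105),(63,110))])
    u0,v0=map(int,proj(c,[595.5+60*np.cos(.9),-14.5+60*np.sin(.9),108]))
    for v in range(v0-16,v0+18,2):print(v,g[v,u0-24:u0+26:2].astype(int).tolist())
    print(u0)
E
```

```text
side.npz 74 [[324.4, 245.3], [325.2, 242.7], [324.8, 242.0]]
side.npz 42 [[338.4, 249.4], [341.5, 247.4], [340.1, 246.4]]
side.npz 38 [[339.9, 250.3], [343.3, 248.4], [341.7, 247.3]]
side.npz 34 [[341.3, 251.1], [344.9, 249.4], [343.2, 248.2]]
side.npz 30 [[342.5, 252.1], [346.4, 250.5], [344.6, 249.2]]
230 [119, 120, 120, 122, 121, 121, 122, 120, 122, 122, 124, 77, 124, 126, 123, 123, 120, 118, 121, 119, 120, 120, 120, 119, 118]
232 [119, 120, 121, 124, 120, 121, 122, 120, 120, 121, 120, 122, 121, 124, 121, 120, 118, 119, 121, 122, 118, 120, 120, 119, 118]
234 [119, 120, 121, 123, 121, 120, 122, 121, 119, 121, 120, 120, 121, 123, 121, 120, 120, 119, 118, 121, 118, 118, 118, 119, 118]
236 [119, 119, 120, 122, 121, 121, 121, 120, 117, 120, 119, 120, 121, 121, 121, 121, 121, 119, 118, 121, 117, 118, 118, 119, 119]
238 [120, 119, 121, 122, 120, 120, 121, 120, 117, 121, 119, 120, 120, 120, 122, 120, 121, 117, 118, 119, 119, 118, 119, 118, 119]
240 [120, 118, 120, 121, 122, 119, 122, 121, 119, 119, 120, 119, 118, 120, 121, 119, 120, 117, 118, 118, 119, 118, 119, 118, 119]
242 [119, 118, 1
[... 7869 characters left out ...]
3, 139, 137, 131, 127, 116, 106, 113, 147, 157]
280 [137, 141, 145, 146, 151, 149, 151, 151, 149, 113, 110, 147, 149, 148, 146, 144, 139, 137, 133, 125, 117, 111, 103, 141, 156]
282 [138, 142, 146, 148, 148, 151, 153, 154, 152, 135, 133, 151, 149, 150, 148, 146, 142, 138, 133, 128, 119, 113, 100, 127, 155]
284 [139, 143, 146, 149, 149, 152, 153, 154, 154, 138, 138, 153, 152, 151, 149, 146, 143, 139, 132, 128, 125, 120, 100, 121, 155]
286 [140, 144, 148, 150, 150, 153, 154, 156, 155, 138, 137, 152, 154, 152, 148, 147, 144, 139, 137, 133, 130, 123, 101, 120, 156]
288 [142, 145, 148, 149, 152, 153, 154, 155, 155, 146, 141, 152, 153, 153, 148, 147, 144, 141, 138, 135, 133, 128, 97, 124, 155]
314
```

In the scene camera the pointer sits at about (309,277) and the mid mark at (306,271). That puts the ring near 0.59 rad, so I'll add 0.10 rad and hold.

>>> arm_command(deltas=[{"wx":0,"wy":0,"wz":0.03,"tx":0,"ty":0,"tz":0,"claw":0},{"wx":0,"wy":0,"wz":0.06,"tx":0,"ty":0,"tz":0,"claw":0},{"wx":0,"wy":0,"wz":0.09,"tx":0,"ty":0,"tz":0,"claw":0},{"wx":0,"wy":0,"wz":0.1,"tx":0,"ty":0,"tz":0,"claw":0},{"wx":0,"wy":0,"wz":0.1,"tx":0,"ty":0,"tz":0,"claw":0},{"wx":0,"wy":0,"wz":0.1,"tx":0,"ty":0,"tz":0,"claw":0},{"wx":0,"wy":0,"wz":0.1,"tx":0,"ty":0,"tz":0,"claw":0},{"wx":0,"wy":0,"wz":0.1,"tx":0,"ty":0,"tz":0,"claw":0},{"wx":0,"wy":0,"wz":0.1,"tx":0,"ty":0,"tz":0,"claw":0},{"wx":0,"wy":0,"wz":0.1,"tx":0,"ty":0,"tz":0,"claw":0}])

```text
time: 36.0
eef_pos: [596.8, -14.3, 92.9]
ee_rot: [0.001, 0.117, 0.993, -0.001]
force: [-2.9, -1.2, 10.2]
finger_gap: 16.5
finger_force: 80.1
```

```bash
python3 - <<'E'
from h import *
s=read_state();i=get_image("scene");c=cam(i);g=i["image"].mean(2)
for v in(271,276,278,280):print(v,g[v,296:322].astype(int).tolist())
for t in(40,36,33,30):print(t,proj(c,[595.5+66*np.cos(np.radians(t)),-14.5+66*np.sin(np.radians(t)),105]))
print(s["eef_pos"],s["force"],s["moment"],s["finger_gap"],look_for("can","scene")[:1])
E
```

```text
271 [184, 187, 194, 200, 201, 199, 200, 196, 177, 150, 143, 171, 188, 195, 198, 202, 201, 200, 194, 190, 188, 187, 182, 171, 160, 151]
276 [143, 145, 146, 146, 147, 148, 148, 147, 137, 108, 82, 90, 123, 143, 150, 149, 150, 150, 146, 148, 146, 145, 145, 145, 143, 142]
278 [146, 146, 145, 149, 149, 149, 149, 145, 130, 101, 79, 95, 126, 143, 150, 152, 150, 150, 149, 149, 150, 148, 145, 143, 144, 143]
280 [145, 147, 149, 150, 151, 150, 152, 150, 141, 120, 101, 112, 136, 147, 151, 152, 152, 150, 150, 149, 150, 146, 148, 144, 144, 144]
40 (np.float64(308.79671835898944), np.float64(276.1215612376327))
36 (np.float64(306.6334064613954), np.float64(276.2157421389336))
33 (np.float64(305.0084654295517), np.float64(276.2143764358059))
30 (np.float64(303.3870437200346), np.float64(276.15128635850704))
[596.83238159 -14.30059502  92.87115535] [-2.88007784 -1.23249135 10.22517906] [-0.34886556  0.7375781   0.3837248 ] 16.499429319784056 [{'at': [512.3, 294.3, 58.2], 'confidence': 0.63}]
```

Pointer (u≈306.2) lines up with the middle mark (u≈305.7), and the can is still on the pad. Handing in.

```bash
python3 -c "
from cell import *
print(hand_in())"
```

```text
the job is handed in; nothing more can be done
None
```

I handed the job in at about 36 s: the can stands upright on the pad, and the lid is seated and still gripped with the pointer on the middle mark; the hand-in returned no verdict.

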